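# Refit the spring-loaded roller of the bench feeder

### The job

Raise the clear slatted shutter of the feeder until it stays fully open by itself. Then take the wooden roller from its cradle, press in its spring end and let it spring out between the two end cups under the shutter, so that both ends are fully home in the cups. Let go, leave the shutter open, and do not disturb the jar, the mug or the wooden block.

Things in the scene. Friction and masses are not known exactly. Their poses are not given: they have to be found in the camera images.
- roller_place (a point): The feeder housing, a fixed grey base plate 330 x 320 x 16 mm on the bench carrying a dark flat feed bed (top 34 mm above the bench) and two aluminium cheeks. This point is the middle of the line between the two end cups, 85 mm above the bench. x points away from the open front, from which one works, towards the rear; y runs along the line through the cups; z is up. The housing stands at a different place and yaw each time, left or right of the cradle.
- cup_left (a point): The steel end cup on the +y cheek of the housing: a blind round socket facing the other cup, 30 mm outside and 20 mm inside diameter, 8 mm deep. The point is the centre of the socket's bottom; axes as roller_place. The mouth lies 8 mm nearer the other cup, so the mouths are 200 mm and the bottoms 216 mm apart. Either roller end fits either cup. The cheek behind the cup is 32 mm wide (x), 10 mm thick and reaches 101 mm above the bench.
- cup_right (a point): The like end cup on the -y cheek; the point is the centre of its bottom.
- shutter_axis (a point): Centre of the shutter's circular side tracks: 15 mm behind roller_place (housing +x), same height; axes as the housing. The shutter turns about this point's y axis. Two fixed track bars, 10 mm thick, arch at 137 mm either side of the middle, radius 170 mm, from the front 24 mm above the axis, over the top, to the rear.
- shutter (a joint): Turn of the shutter in rad: 0 shut (front edge low at the front), 1.309 fully open against its stop. It is a 65 degree arc of clear slats, radius 170 mm, 256 mm wide, 0.4 kg; it falls shut when let go below about 0.75 and falls on to the open stop beyond that. Fully open, its front edge stands 15 mm behind and 170 mm above the roller's place and the rest is behind it, so that a tool over the roller's place must lean back towards the front by about 30 to 40 degrees.
- shutter_handle (a point): Middle of the shutter's handle: a round steel bar, 10 mm thick and 100 mm long, parallel to the housing's y, 205 mm from the shutter axis and 35 mm outside the slats, held by a leg at each end. When shut it lies 23 degrees above the level of the shutter axis on the front side, and it moves with the shutter on a 205 mm circle up and back. Its frame turns with the shutter.
- roller_center (a point): Middle of the wooden roller's body, on its axis. Body 40 mm diameter, 176 mm long, about 0.27 kg, can be gripped anywhere. Its y axis points along the roller towards the spring end (recognised by the brass collar and the long pin). At the start it lies level in a fixed wooden cradle, its axis 70 mm above the bench; the cradle's two notched rests are 65 mm either side of the middle, so the middle 100 mm are free down to the 14 mm thick cradle base.
- fixed_tip (a point): Tip of the roller's fixed short steel pin, on the axis, 103 mm from the middle (-y of the roller). Pin 13 mm diameter, 15 mm long.
- plunger_tip (a point): Tip of the roller's spring-loaded long steel pin, on the axis, 118 mm from the middle (+y of the roller) when out. Pin 13 mm diameter, stands 30 mm out of the body; total free length of the roller 221 mm.
- plunger (a joint): How far the spring pin is pressed in, m: 0 out, 0.021 at most. Spring 1.5 N at 0 plus 500 N/m (12 N at the most). About 0.005 when the roller is seated in both cups; at least 0.013 is needed to pass the other pin by a cup's rim when the spring pin stands on its cup's bottom.
- cradle_mid (a point): The fixed light wooden cradle, 100 x 190 x 64 mm, in which the roller starts; the point is the middle of its underside, y along the roller.
- glue_jar: White jar with a grey lid, 60 mm diameter, 75 mm high, standing on the bench; origin at the centre of its underside. Leave it alone.
- mug: White mug, 80 mm diameter, 90 mm high; origin at the centre of its underside. Leave it alone.
- oak_block: Plain wooden block 110 x 50 x 40 mm; origin at the centre of its underside. Leave it alone.

How it is judged (in metres and radians):
On the way:
1. the shutter is raised fully open (beyond 1.2 rad) (value of joint shutter above 1.2 rad), for 0.2 s.
At the end, for the whole second after the job is handed in: Each pin tip of the roller is within 6.5 mm of the centre of a cup's bottom, one in each cup either way round, the roller is at rest (below 20 mm/s) and the shutter stands open beyond 1.2 rad (((distance between plunger_tip and cup_left below 0.0065 m and distance between fixed_tip and cup_right below 0.0065 m) or (distance between plunger_tip and cup_right below 0.0065 m and distance between fixed_tip and cup_left below 0.0065 m)) and linear speed of roller below 0.02 m/s and value of joint shutter above 1.2 rad); the robot touches nothing.
It fails at once if the jar is disturbed (moved more than 30 mm) (distance of glue_jar from where it was at the start of the episode above 0.03 m).
It fails at once if the mug is disturbed (moved more than 30 mm) (distance of mug from where it was at the start of the episode above 0.03 m).
It fails at once if the wooden block is disturbed (moved more than 30 mm) (distance of oak_block from where it was at the start of the episode above 0.03 m).
It also fails if it takes over 64 s, if anything falls off the work surface, if the arm or the gripper's body presses on something with over 40 N, if the wrist force passes 120 N, or if a joint passes its speed limit or range.

### The arm

A 6-joint arm with a two-finger parallel gripper is mounted at the origin on the work surface. World frame = base frame: x ahead of the robot, y to its left, z up, the work surface at z = 0. Lengths are in m, angles in degrees, forces in N, time in s.
With the tool pointing down it reaches from about 0.275 to 0.725 m from the base axis. Payload 15.9 kg.
Tool frame: the origin (TCP) lies at the very end of the fingers, on their centre line; the grasp point (between the pads) lies 19 mm behind it (env.grip_depth is the distance from the TCP to the grasp point, in m); z points along the fingers, y is the direction in which the jaws open and shut (so a half turn about z gives the same grasp; the last joint's range is limited). The gripper opens to 85 mm and grips with 20 to 120 N. Pads are 22 mm wide; open, the fingers measure 114 mm over their backs; the gripper's body (76 mm by 85 mm) begins 54 mm behind the grasp point. The pads swing forward as they close: fully open they stand 13 mm farther back than shut.
Start: joints at [-70.818, 12.198, -1.971, 75.831, 0, 90], TCP at [0.164, -0.472, 0.231] pointing down, gripper open.
Joint ranges: [-170.91, 170.91], [-42.67, 98.43], [-65.05, 77.54], [-120.47, 116.71], [-90, 82.35], [-180, 180]. Speed limits (degrees/s): [108.29, 108.29, 136.94, 147.25, 180, 180].

### API

Orientations are given as a 3x3 rotation matrix whose columns are the frame's x, y, z axes.
In Python, from rig import env gives the robot as it stands.
- The arm moves only by the tool play_rows, never from a script. Its argument "commands" is one flat list of numbers, 5 for each row, row after row: the finger opening in mm, from 0 to 85.4, then the shift along the tool's x, y, z in mm, then the turn about the tool's z in degrees. In form: [hand, tx, ty, tz, turn, hand, tx, ty, tz, turn, ...]. A call has exactly 8 rows; each row shifts and turns the commanded pose from where the row before left it, along the tool's axes as they then stand; what a row does not reach is not made up. A row lasts 1/8 s, in which the tool goes at most 62.5 mm and 10.7 degrees, less where a joint would pass 70% of its speed; a pose out of reach is approached as far as the arm can. A call is refused whole if a number of a shift passes 62.5 or a number of a turn 10.7, either way. A call with a gripper value outside its range is refused whole. The fingers move at their own pace and stop on an object; the grip force is fixed at half the most. Time passes only in rows, so rows that do not move let the fingers close, or fill a call up. It gives the time, the measured TCP pose, the force and the opening at its end, in the units of the state.
- env.sense(): the state, without advancing time (a new reading comes with each control period).
- env.get_image(name): name is "side" or "top"; returns a dict with "frame" (420x560x3 uint8, red, green, blue), "intrinsics" (3x3 intrinsics, pixels), "view" (4x4, takes a point from world to camera coordinates). Camera axes: x right, y down, z forward; pixel columns grow to the right and rows downward; lengths in m; the calibration is good to about 2 mm. A picture is of the moment at which its call begins. There is no depth.
- env.job_done(): hands the job in, once; it reports no verdict.
The state is a dict: "time": time; "qpos": joint angles; "joint_vel": joint speeds; "effort": joint torques, N m; "eef_pos": TCP position; "ee_rot": TCP orientation; "force": force on the tool from outside, world axes, zero at the start; "ft_torque": the same for the moment, N m; "width": finger opening in m.
Only numpy, scipy, OpenCV 4.12 (cv2) and the standard library are available. Lean on these libraries where they do the work, as an engineer would, in place of code of your own. Each camera call takes 0.05 s, during which the arm holds its last target.

## Working session

There is one attempt and no reset: what is moved stays moved. The work goes in short steps, Python scripts to look and compute and a tool call to move; the robot and the scene stay as the last step left them, time stands still between calls to the robot, and variables do not carry over. Pictures are saved under pics/ and viewed, and the job is handed in when it is done.

Besides the shell and the picture viewer there is one more tool, called after "Emit:" by a JSON object that holds its "method" and its "body", one argument or row to a line. play_rows: Moves the arm, as the interface text tells. Its arguments: {"type":"object","properties":{"commands":{"type":"array","items":{"type":"number"}}},"required":["commands"]}

```bash
ls; mkdir -p pics; python3 - <<'E'
from rig import env
import cv2,numpy as np
s=env.sense()
for k,v in s.items(): print(k,np.round(v,4).tolist())
for n in("side","top"):
    d=env.get_image(n); cv2.imwrite(f"pics/{n}0.png",d["frame"][:,:,::-1]); print(n,np.round(d["intrinsics"],1).tolist(),np.round(d["view"],4).tolist())
E
```

```text
pics
time 0.0
qpos [-70.818, 12.2222, -2.0079, 75.8311, 0.0011, 89.9999]
joint_vel [-0.1032, -0.0128, 0.0505, -0.0788, 0.0712, -0.1115]
effort [0.0015, -68.6164, 48.7116, 0.0176, -0.0002, -0.0]
eef_pos [0.1642, -0.4719, 0.2308]
ee_rot [[0.9445, 0.3286, -0.0003], [0.3286, -0.9445, 0.001], [0.0, -0.0011, -1.0]]
force [-0.3047, 0.5034, -0.2647]
ft_torque [-0.0781, 0.0086, -0.0349]
width 0.0853
side [[537.8, 0.0, 283.5], [0.0, 537.8, 203.8], [0.0, 0.0, 1.0]] [[-0.9814, -0.1914, -0.0161, 0.5074], [-0.1362, 0.7526, -0.6442, 0.1354], [0.1354, -0.63, -0.7647, 1.992], [0.0, 0.0, 0.0, 1.0]]
top [[424.5, 0.0, 279.2], [0.0, 424.5, 202.2], [0.0, 0.0, 1.0]] [[0.0087, -1.0, -0.0018, 0.001], [-0.9853, -0.0083, -0.1708, 0.5297], [0.1708, 0.0032, -0.9853, 1.5869], [0.0, 0.0, 0.0, 1.0]]
```

View pics/side0.png

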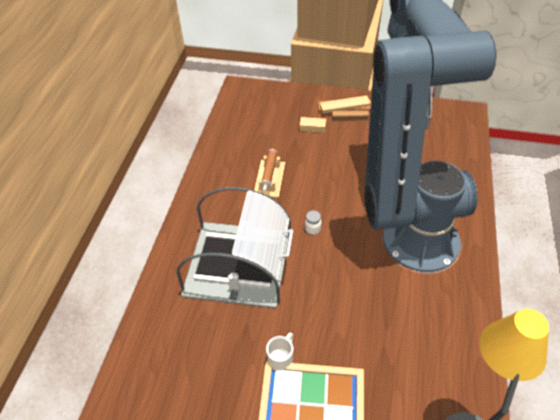

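View pics/top0.png

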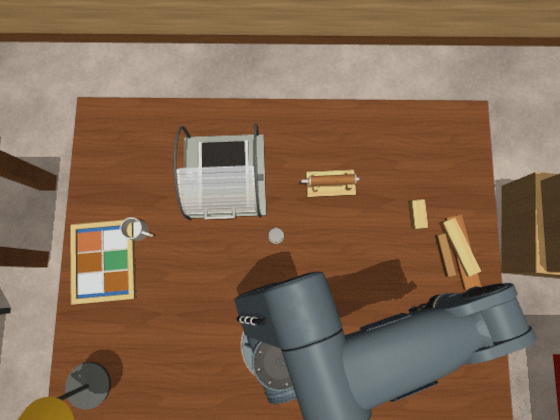

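```bash
python3 - <<'E'
import cv2
t=cv2.imread("pics/top0.png"); s=cv2.imread("pics/side0.png")
cv2.imwrite("pics/t_h.png",cv2.resize(t[115:235,160:300],None,fx=5,fy=5,interpolation=cv2.INTER_CUBIC))
cv2.imwrite("pics/t_c.png",cv2.resize(t[160:210,290:370],None,fx=10,fy=10,interpolation=cv2.INTER_CUBIC))
cv2.imwrite("pics/s_h.png",cv2.resize(s[180:310,170:310],None,fx=4.5,fy=4.5,interpolation=cv2.INTER_CUBIC))
E
```

```text
(no output)
```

View pics/t_h.png

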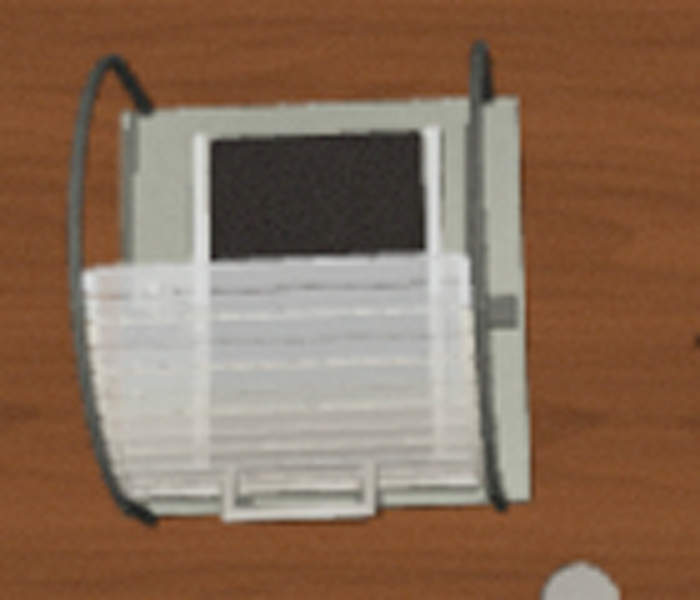

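View pics/t_c.png

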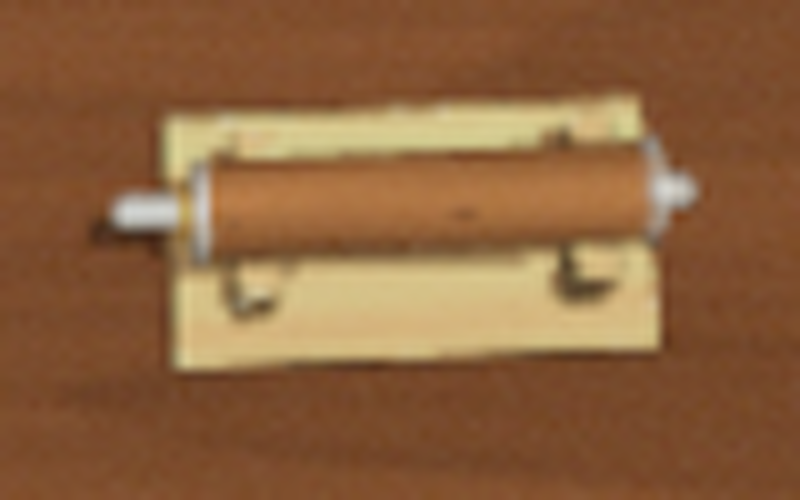

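View pics/s_h.png

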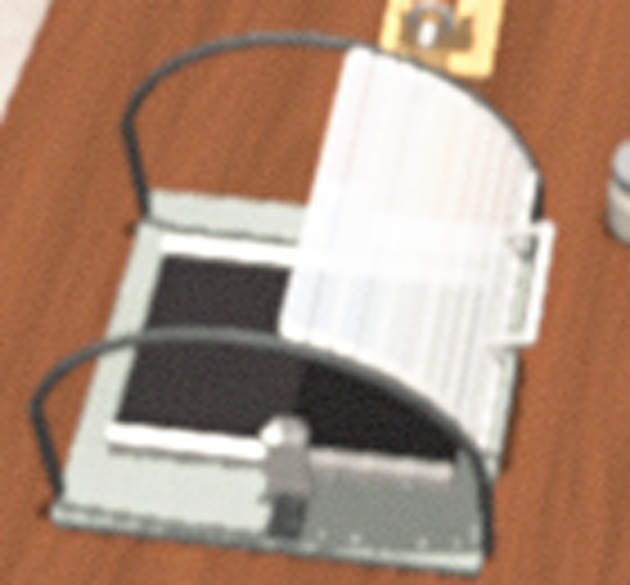

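```bash
cat > h.py <<'E'
import numpy as np,cv2
CAL={'side':(np.array([[537.8,0,283.5],[0,537.8,203.8],[0,0,1]]),np.array([[-0.9814,-0.1914,-0.0161,0.5074],[-0.1362,0.7526,-0.6442,0.1354],[0.1354,-0.63,-0.7647,1.992]])),
'top':(np.array([[424.5,0,279.2],[0,424.5,202.2],[0,0,1]]),np.array([[0.0087,-1.0,-0.0018,0.001],[-0.9853,-0.0083,-0.1708,0.5297],[0.1708,0.0032,-0.9853,1.5869]]))}
def ray(c,uv):
    K,V=CAL[c];d=V[:,:3].T@np.linalg.solve(K,[*uv,1]);return -V[:,:3].T@V[:,3],d/np.linalg.norm(d)
def plane(c,uv,z):
    o,d=ray(c,uv);return o+d*(z-o[2])/d[2]
def tri(a,b):
    (o1,d1),(o2,d2)=ray('top',a),ray('side',b)
    s=np.linalg.lstsq(np.c_[d1,-d2],o2-o1,rcond=None)[0];p,q=o1+s[0]*d1,o2+s[1]*d2
    return (p+q)/2,np.linalg.norm(p-q)
def proj(c,p):
    K,V=CAL[c];q=K@(V[:,:3]@np.asarray(p)+V[:,3]);return q[:2]/q[2]
def shot(env,n,tag,box=None,f=1):
    d=env.get_image(n)["frame"][:,:,::-1]
    if box: d=cv2.resize(d[box[1]:box[3],box[0]:box[2]],None,fx=f,fy=f,interpolation=cv2.INTER_CUBIC)
    cv2.imwrite(f"pics/{tag}.png",d)
E
python3 - <<'E'
from h import *
T=lambda x,y:(160+x/5-.4,115+y/5-.4)
S=lambda x,y:(170+x/4.5-.4,180+y/4.5-.4)
for n,p in dict(RR=(517,97),RF=(530,500),LR=(122,112)).items(): print(n,plane('top',T(*p),.016).round(4))
for n,p in dict(LR=(52,515),LF=(483,567),RR=(150,192),).items(): print('s',n,plane('side',S(*p),.016).round(4))
for n,p in dict(b1=(211,140),b2=(425,133)).items(): print(n,plane('top',T(*p),.034).round(4))
C=lambda x,y:(290+x/10-.45,160+y/10-.45)
for n,p in dict(pl=(112,211),fx=(697,190)).items(): print(n,plane('top',C(*p),.07).round(4))
print('body',plane('top',C(205,212),.07).round(4),plane('top',C(655,192),.07).round(4))
for n,p in dict(h1=(228,515),h2=(375,510)).items(): print(n,plane('top',T(*p),.165).round(4))
print('cheekR',plane('top',T(502,312),.101).round(4))
print(tri(T(228,515),S(525,340)),tri(T(375,510),S(548,228)))
E
```

```text
RR [0.8131 0.0733 0.016 ]
RF [0.4853 0.0582 0.016 ]
LR [0.798  0.3912 0.016 ]
s LR [0.7982 0.3891 0.016 ]
s LF [0.4665 0.3729 0.016 ]
s RR [0.8142 0.0744 0.016 ]
b1 [0.7693 0.3151 0.034 ]
b2 [0.7765 0.1452 0.034 ]
pl [ 0.6097 -0.0761  0.07  ]
fx [ 0.6198 -0.2998  0.07  ]
body [ 0.6096 -0.1117  0.07  ] [ 0.6189 -0.2837  0.07  ]
h1 [0.4515 0.2666 0.165 ]
h2 [0.4559 0.1626 0.165 ]
cheekR [0.6154 0.0782 0.101 ]
(array([0.45230581, 0.266589  , 0.16497202]), np.float64(0.001636299573384684)) (array([0.45568263, 0.16263483, 0.16449404]), np.float64(0.0006205074053787108))
```

```bash
python3 - <<'E'
from h import *
T=lambda x,y:(160+x/5-.4,115+y/5-.4)
S=lambda x,y:(170+x/4.5-.4,180+y/4.5-.4)
print(plane('side',S(287,418),.101),plane('side',S(288,535),.016))
c,s=np.cos(np.radians(2.7)),np.sin(np.radians(2.7))
for R0 in((.6275,.2228),(.634,.223)):
  def W(x,y,z): return np.array([R0[0]+c*x-s*y,R0[1]+s*x+c*y,z])
  for n,p in dict(cheekLtopF=(-16,113,101),cheekLtopR=(16,113,101),cheekRF=(-16,-113,101),cheekRr=(16,-113,101),shRearL=(15-170*np.cos(np.radians(80)),128,85+170*np.sin(np.radians(80))),hand=(15-205*np.cos(np.radians(23)),0,165),fe=(15-170*np.cos(np.radians(15)),128,85+170*np.sin(np.radians(15))),trktop=(15,-137,255),trkback=(180,-137,85)).items():
    w=W(p[0]/1e3,p[1]/1e3,p[2]/1e3);a=proj('top',w);b=proj('side',w)
    print(n,w.round(3),((a-[160,115]+.4)*5).round(0),((b-[170,180]+.4)*4.5).round(0))
t=cv2.imread("pics/top0.png"); s=cv2.imread("pics/side0.png")
cv2.imwrite("pics/t_h2.png",cv2.resize(t[155:200,170:275],None,fx=7.5,fy=7.5,interpolation=cv2.INTER_CUBIC))
cv2.imwrite("pics/s_h2.png",cv2.resize(s[240:310,190:290],None,fx=8,fy=8,interpolation=cv2.INTER_CUBIC))
E
```

```text
[0.62269531 0.32385937 0.101     ] [0.61686516 0.37311383 0.016     ]
cheekLtopF [0.606 0.335 0.101] [160. 321.] [305. 434.]
cheekLtopR [0.638 0.336 0.101] [159. 280.] [262. 429.]
cheekRF [0.617 0.109 0.101] [461. 310.] [361. 195.]
cheekRr [0.649 0.111 0.101] [460. 268.] [322. 191.]
shRearL [0.607 0.35  0.252] [ 92. 270.] [280. 333.]
hand [0.454 0.215 0.165] [301. 512.] [537. 283.]
fe [0.472 0.344 0.129] [132. 492.] [479. 452.]
trktop [0.649 0.087 0.255] [480. 212.] [314.  40.]
trkback [0.814 0.094 0.085] [486.  67.] [132. 159.]
cheekLtopF [0.613 0.335 0.101] [160. 313.] [296. 433.]
cheekLtopR [0.645 0.337 0.101] [160. 271.] [254. 428.]
cheekRF [0.623 0.109 0.101] [461. 301.] [353. 194.]
cheekRr [0.655 0.111 0.101] [460. 260.] [314. 190.]
shRearL [0.613 0.35  0.252] [ 92. 260.] [271. 331.]
hand [0.46  0.215 0.165] [301. 503.] [528. 282.]
fe [0.479 0.344 0.129] [132. 483.] [470. 451.]
trktop [0.655 0.087 0.255] [480. 203.] [306.  39.]
trkback [0.82  0.095 0.085] [486.  59.] [125. 158.]
```

View pics/t_h2.png

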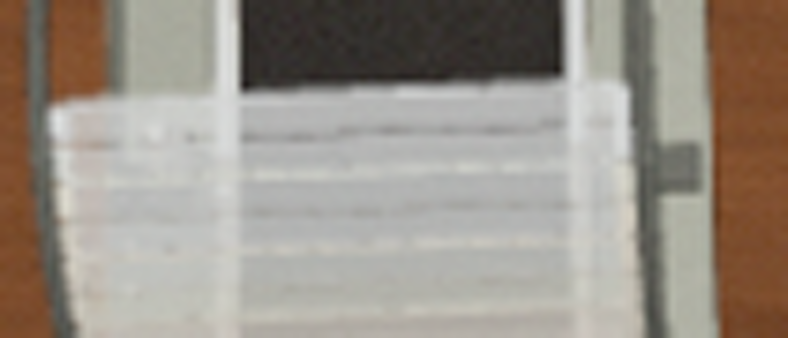

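View pics/s_h2.png

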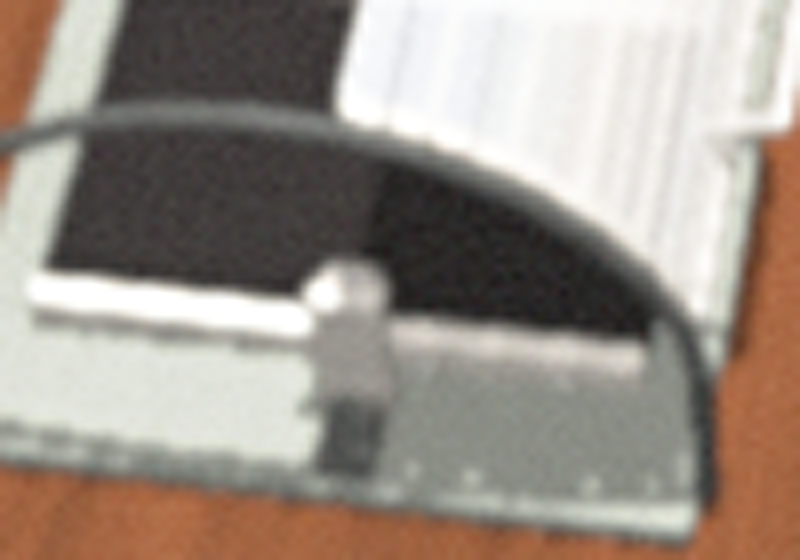

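```bash
python3 - <<'E'
import numpy as np
p=np.array([.164,-.472,.231]);d=(np.array([.56,.026,.33])-p)/16*1000
psi=-70.8
for i in range(16):
    a=np.radians(psi); print([85,round(d[0]*-np.sin(a)+d[1]*np.cos(a)),round(d[0]*np.cos(a)+d[1]*np.sin(a)),round(-d[2]),-4.6]); psi+=4.6
E
```

```text
[85, 34, -21, -6, -4.6]
[85, 35, -18, -6, -4.6]
[85, 37, -16, -6, -4.6]
[85, 38, -13, -6, -4.6]
[85, 39, -10, -6, -4.6]
[85, 39, -6, -6, -4.6]
[85, 40, -3, -6, -4.6]
[85, 40, 0, -6, -4.6]
[85, 40, 3, -6, -4.6]
[85, 39, 6, -6, -4.6]
[85, 39, 9, -6, -4.6]
[85, 38, 12, -6, -4.6]
[85, 37, 15, -6, -4.6]
[85, 35, 18, -6, -4.6]
[85, 34, 21, -6, -4.6]
[85, 32, 24, -6, -4.6]
```

Emit:
{"method": "play_rows", "body": {
  "commands": [85,34,-21,-6,-4.6,85,35,-18,-6,-4.6,85,37,-16,-6,-4.6,85,38,-13,-6,-4.6,85,39,-10,-6,-4.6,85,39,-6,-6,-4.6,85,40,-3,-6,-4.6,85,40,0,-6,-4.6]
}}

```text
time: 1.1
eef_pos: [0.3644, -0.2214, 0.2793]
ee_rot: [[0.557, 0.83, -0.0], [0.83, -0.557, 0.0], [-0.0, -0.0, -1.0]]
force: [0.9, -0.3, -0.5]
width: 0.0851
```

Emit:
{"method": "play_rows", "body": {
  "commands": [85,40,3,-6,-4.6,85,39,6,-6,-4.6,85,39,9,-6,-4.6,85,38,12,-6,-4.6,85,37,15,-6,-4.6,85,35,18,-6,-4.6,85,34,21,-6,-4.6,85,32,24,-6,-4.6]
}}

```text
time: 2.1
eef_pos: [0.561, 0.0294, 0.3272]
ee_rot: [[-0.051, 0.999, -0.001], [0.999, 0.051, -0.0], [-0.0, -0.001, -1.0]]
force: [0.5, -0.2, 0.2]
width: 0.0851
```

Emit:
{"method": "play_rows", "body": {
  "commands": [85,0,40,0,0,85,0,40,0,0,85,0,40,0,0,85,0,40,0,0,85,0,40,0,0,85,0,40,0,0,85,0,40,0,0,85,0,0,0,0]
}}

```text
time: 3.1
eef_pos: [0.6983, 0.0348, 0.3228]
ee_rot: [[-0.049, 0.999, -0.011], [0.999, 0.049, -0.001], [-0.0, -0.011, -1.0]]
force: [0.3, 0.3, -0.5]
width: 0.0852
```

```bash
python3 - <<'E'
from rig import env
import numpy as np
s=env.sense();print(np.round(s['qpos'],2),s['eef_pos'],np.round(s['ee_rot'],4).tolist())
E
```

```text
[  2.85  51.5   77.54 116.69  -0.    90.07] [0.69830031 0.03477113 0.322834  ] [[-0.0485, 0.9988, -0.0113], [0.9988, 0.0485, -0.0006], [-0.0, -0.0113, -0.9999]]
```

Emit:
{"method": "play_rows", "body": {
  "commands": [85,0,0,30,0,85,0,0,30,0,85,0,20,20,0,85,0,30,0,0,85,0,30,0,0,85,0,30,0,0,85,0,30,0,0,85,0,30,0,0]
}}

```text
time: 4.1
eef_pos: [0.7019, 0.0348, 0.2751]
ee_rot: [[-0.049, 0.996, -0.08], [0.999, 0.048, -0.004], [-0.0, -0.08, -0.997]]
force: [-0.1, 0.0, -0.1]
width: 0.0851
```

```bash
python3 - <<'E'
from rig import env
import numpy as np
s=env.sense();print(np.round(s['qpos'],2),s['eef_pos'],np.round(s['ee_rot'],4).tolist())
E
```

```text
[  2.84  55.4   77.54 116.71   0.    90.06] [0.70191112 0.03481356 0.27513401] [[-0.0485, 0.9956, -0.0795], [0.9988, 0.0484, -0.0039], [-0.0001, -0.0796, -0.9968]]
```

Emit:
{"method": "play_rows", "body": {
  "commands": [85,0,-55,-20,0,85,0,-55,-20,0,85,0,-40,-45,0,85,0,-40,-45,0,85,0,10,-55,0,85,0,15,-55,0,85,0,15,-55,0,85,0,15,-55,0]
}}

```text
time: 5.1
eef_pos: [0.5608, 0.0279, 0.4848]
ee_rot: [[-0.049, 0.995, 0.087], [0.999, 0.048, 0.004], [0.0, 0.087, -0.996]]
force: [-0.2, 0.7, 0.2]
width: 0.0852
```

```bash
python3 - <<'E'
from rig import env
import numpy as np
s=env.sense();print(np.round(s['qpos'],2),s['eef_pos'],np.round(s['ee_rot'],4).tolist())
E
```

```text
[  2.85  27.21  58.87 116.67  -0.    90.06] [0.56078879 0.02787273 0.48480818] [[-0.0486, 0.995, 0.0868], [0.9988, 0.0484, 0.0043], [0.0001, 0.0869, -0.9962]]
```

Emit:
{"method": "play_rows", "body": {
  "commands": [85,0,10,-55,0,85,0,10,-55,0,85,0,10,-55,0,85,0,10,-55,0,85,0,10,-55,0,85,0,10,-55,0,85,0,10,-55,0,85,0,10,-55,0]
}}

```text
time: 6.1
eef_pos: [0.4587, 0.0227, 0.6471]
ee_rot: [[-0.049, 0.919, 0.391], [0.999, 0.045, 0.019], [0.0, 0.392, -0.92]]
force: [1.0, 0.1, 0.1]
width: 0.085
```

```bash
python3 - <<'E'
from rig import env
import numpy as np
s=env.sense();print(np.round(s['qpos'],2),s['eef_pos'],np.round(s['ee_rot'],4).tolist())
E
```

```text
[  2.83   9.18  58.92 116.67   0.    90.05] [0.45868763 0.02270039 0.64713652] [[-0.0486, 0.9189, 0.3914], [0.9988, 0.0446, 0.0194], [0.0004, 0.3919, -0.92]]
```

Emit:
{"method": "play_rows", "body": {
  "commands": [85,0,20,-50,0,85,0,20,-50,0,85,0,20,-50,0,85,0,20,-50,0,85,0,20,-50,0,85,0,20,-50,0,85,0,0,0,0,85,0,0,0,0]
}}

```text
time: 7.1
eef_pos: [0.4049, 0.02, 0.7435]
ee_rot: [[-0.049, 0.803, 0.594], [0.999, 0.039, 0.029], [0.001, 0.594, -0.804]]
force: [0.1, 0.0, -0.1]
width: 0.0847
```

```bash
python3 - <<'E'
from rig import env
import numpy as np
s=env.sense();print(np.round(s['qpos'],2),s['eef_pos'],np.round(s['ee_rot'],4).tolist())
E
```

```text
[2.8100e+00 1.9100e+00 6.5020e+01 1.1664e+02 2.0000e-02 9.0030e+01] [0.40492774 0.01996283 0.7434767 ] [[-0.0487, 0.8034, 0.5935], [0.9988, 0.0388, 0.0294], [0.0006, 0.5942, -0.8043]]
```

Emit:
{"method": "play_rows", "body": {
  "commands": [30,19,-30,44,0,30,19,-30,44,0,30,19,-30,44,0,30,19,-30,44,0,30,19,-30,44,0,30,19,-30,44,0,30,19,-30,44,0,30,19,-30,44,0]
}}

```text
time: 8.1
eef_pos: [0.4151, 0.1471, 0.3995]
ee_rot: [[-0.049, 0.805, 0.592], [0.999, 0.04, 0.028], [-0.001, 0.592, -0.806]]
force: [0.9, 0.4, -0.2]
width: 0.0297
```

```bash
cat >> h.py <<'E'
R0=np.array([.628,.223,.085]);YAW=np.radians(2.7)
H=np.array([[np.cos(YAW),-np.sin(YAW),0],[np.sin(YAW),np.cos(YAW),0],[0,0,1]])
def bar(phi):
    p=np.radians(phi);return R0+H@np.array([.015-.205*np.cos(p),0,.205*np.sin(p)])
def shift(s,t):
    return (np.array(s['ee_rot']).T@(np.asarray(t)-s['eef_pos'])*1000).round(1)
E
python3 - <<'E'
from rig import env
from h import *
s=env.sense();R=np.array(s['ee_rot']);print(s['time'],np.round(s['qpos'],1),np.round(s['eef_pos'],4),np.round(R,4).tolist(),s['width'])
z=R[:,2]
print('pre',shift(s,bar(23)-.058*z))
print('grasp',shift(s,bar(23)+.012*z))
ph=[23,30,38,46,54,62,70,78,86,94,98]
for a,b in zip(ph,ph[1:]): print(b,(R.T@(bar(b)-bar(a))*1000).round(1))
E
```

```text
8.1 [ 31.2 -24.1 -21.5  59.7 -16.4 113.5] [0.4151 0.1471 0.3995] [[-0.0488, 0.8046, 0.5918], [0.9988, 0.0397, 0.0285], [-0.0006, 0.5925, -0.8056]] 0.029727015592840227
pre [  65.8 -104.5  156.1]
grasp [  65.8 -104.5  226.1]
30 [ -0.   22.3 -11.4]
38 [-0.  26.9 -9.6]
46 [-0.  28.  -5.8]
54 [-0.  28.5 -1.8]
62 [-0.1 28.5  2.2]
70 [-0.1 27.9  6.1]
78 [-0.1 26.8  9.9]
86 [-0.1 25.2 13.6]
94 [-0.  23.  16.9]
98 [-0.  10.6  9.6]
```

Emit:
{"method": "play_rows", "body": {
  "commands": [30,17,-27,40,0,30,17,-26,39,0,30,16,-26,39,0,30,16,-26,38,0,30,0,0,0,0,30,0,0,0,0,30,0,0,0,0,30,0,0,0,0]
}}

```text
time: 9.1
eef_pos: [0.4211, 0.2131, 0.2164]
ee_rot: [[-0.048, 0.803, 0.595], [0.999, 0.038, 0.03], [0.002, 0.595, -0.803]]
force: [1.2, 0.2, 0.1]
width: 0.0298
```

```bash
python3 - <<'E'
from rig import env
from h import *
s=env.sense();R=np.array(s['ee_rot']);print(s['time'],np.round(s['qpos'],1),np.round(s['eef_pos'],4),s['width'])
print('grasp',shift(s,bar(23)+.012*R[:,2]),proj('top',s['eef_pos']),proj('side',s['eef_pos']))
shot(env,'side','s1',(170,150,330,310),4);shot(env,'top','t1',(160,120,300,240),5)
E
```

```text
9.1 [ 41.1 -16.9 -43.7  33.  -21.6 122.5] [0.4211 0.2131 0.2164] 0.029826999047055207
grasp [-0.  -3.7 73.1] [217.89604496 224.53121894] [298.83471314 234.25145873]
```

View pics/s1.png

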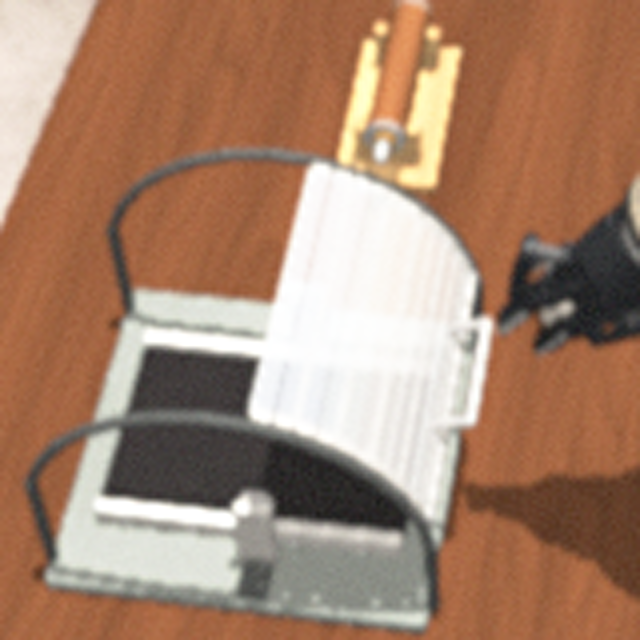

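View pics/t1.png

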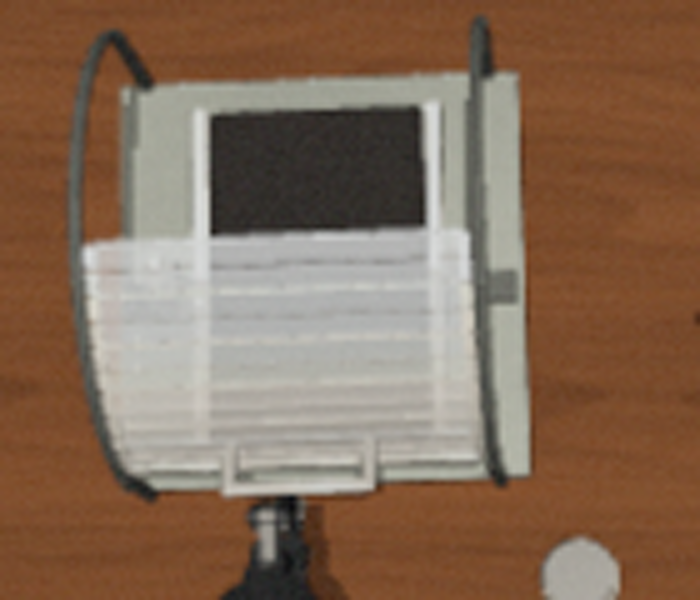

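Emit:
{"method": "play_rows", "body": {
  "commands": [30,0,-4,25,0,30,0,0,24,0,30,0,0,24,0,30,0,0,0,0,18,0,0,0,0,18,0,0,0,0,18,0,0,0,0,18,0,0,0,0]
}}

```text
time: 10.2
eef_pos: [0.4606, 0.2152, 0.1543]
ee_rot: [[-0.049, 0.803, 0.594], [0.999, 0.039, 0.03], [0.001, 0.594, -0.804]]
force: [-0.3, -0.0, 0.9]
width: 0.0177
```

```bash
python3 - <<'E'
from rig import env
from h import *
s=env.sense();R=np.array(s['ee_rot']);print(s['time'],np.round(s['eef_pos'],4),s['force'],s['width'])
print('grasp',shift(s,bar(23)+.012*R[:,2]))
shot(env,'side','s2',(220,180,320,280),6);shot(env,'top','t2',(180,180,260,240),8)
E
```

```text
10.2 [0.4606 0.2152 0.1543] [-0.28675052 -0.01000089  0.87535504] 0.017724717525729645
grasp [-0.1  1.5 -0.3]
```

View pics/s2.png

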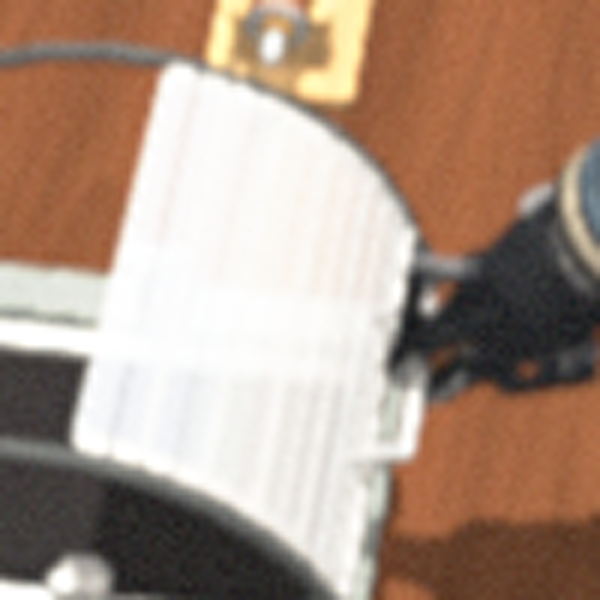

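View pics/t2.png

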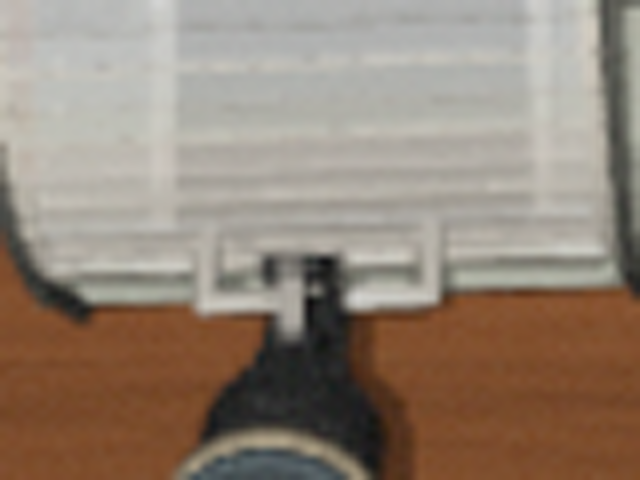

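Emit:
{"method": "play_rows", "body": {
  "commands": [18,0,23,-12,0,18,0,27,-10,0,18,0,28,-6,0,18,0,28,-2,0,18,0,28,2,0,18,0,28,6,0,18,0,27,10,0,18,0,0,0,0]
}}

```text
time: 11.3
eef_pos: [0.6067, 0.222, 0.2763]
ee_rot: [[-0.048, 0.803, 0.594], [0.999, 0.038, 0.029], [0.001, 0.595, -0.804]]
force: [0.1, 0.1, 1.3]
width: 0.0179
```

```bash
python3 - <<'E'
from rig import env
from h import *
s=env.sense();R=np.array(s['ee_rot']);print(s['time'],np.round(s['eef_pos'],4),s['force'],s['width'])
print('grasp',shift(s,bar(78)+.012*R[:,2]))
shot(env,'side','s3',(170,140,330,310),4);shot(env,'top','t3',(160,110,300,240),5)
E
```

```text
11.3 [0.6067 0.222  0.2763] [0.09862573 0.11089439 1.32604761] 0.017941512515873576
grasp [-0.   0.4  0.8]
```

View pics/s3.png

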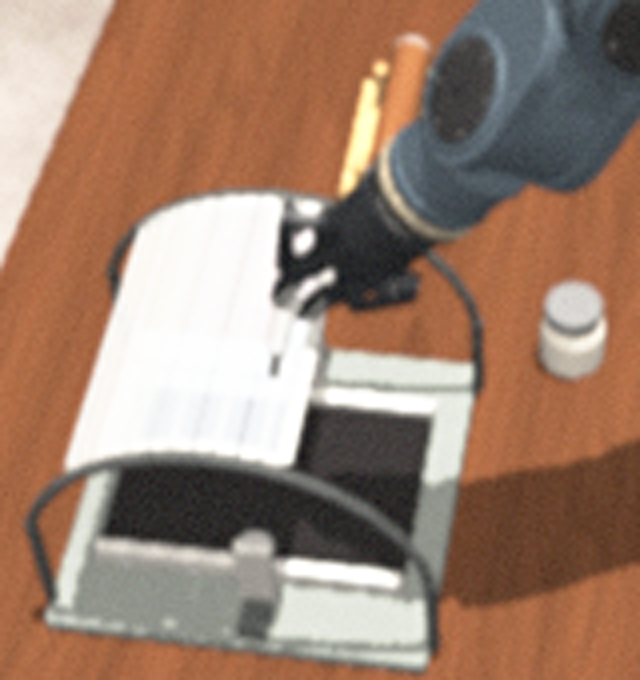

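Works: the shutter has risen with the handle. Continuing the arc to the stop, then withdrawing along the tool axis.

Emit:
{"method": "play_rows", "body": {
  "commands": [18,0,25,14,0,18,0,23,17,0,18,0,10,9,0,18,0,0,0,0,26,0,0,0,0,30,0,0,0,0,30,0,0,-30,0,30,0,0,-40,0]
}}

```text
time: 12.4
eef_pos: [0.633, 0.2232, 0.3342]
ee_rot: [[-0.049, 0.804, 0.592], [0.999, 0.039, 0.029], [-0.0, 0.593, -0.805]]
force: [0.4, -0.4, 0.5]
width: 0.03
```

```bash
python3 - <<'E'
from rig import env
from h import *
s=env.sense();R=np.array(s['ee_rot']);print(s['time'],np.round(s['eef_pos'],4),s['force'],s['width'])
shot(env,'side','s4',(170,140,330,310),4);shot(env,'top','t4',(160,110,300,240),5)
E
```

```text
12.4 [0.633  0.2232 0.3342] [ 0.3610076  -0.39142189  0.52883477] 0.030006541353431216
```

View pics/s4.png

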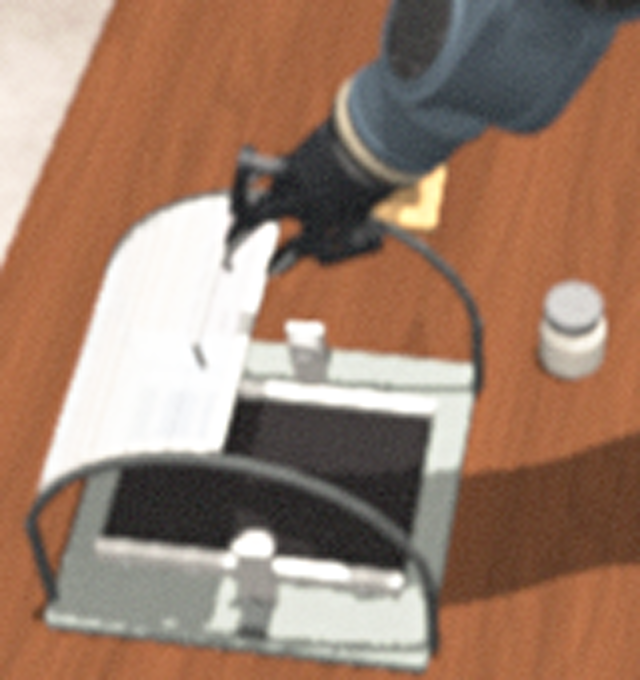

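```bash
python3 - <<'E'
from rig import env
from h import *
s=env.sense();R=np.array(s['ee_rot']);z=R[:,2];c=np.array([.6147,-.1965,.07])
print(shift(s,c-.12*z),shift(s,c+.019*z),(c-.12*z))
E
```

```text
[-419.9 -192.3   71.1] [-419.9 -192.3  210.1] [ 0.54297362 -0.20032582  0.16612851]
```

Emit:
{"method": "play_rows", "body": {
  "commands": [66,-58,-5,0,0,66,-58,-5,0,0,66,-58,-10,0,0,66,-55,-20,5,0,66,-50,-35,12,0,66,-47,-38,16,0,66,-47,-40,18,0,66,-46,-38,20,0]
}}

```text
time: 13.5
eef_pos: [0.5429, -0.2, 0.1642]
ee_rot: [[-0.049, 0.803, 0.594], [0.999, 0.039, 0.029], [-0.0, 0.595, -0.804]]
force: [1.4, 0.3, -0.6]
width: 0.066
```

```bash
python3 - <<'E'
from rig import env
from h import *
s=env.sense();R=np.array(s['ee_rot']);z=R[:,2];c=np.array([.6147,-.1965,.07])
print(s['time'],np.round(s['qpos'],1),s['eef_pos'],shift(s,c-.06*z),shift(s,c+.019*z))
shot(env,'side','s5',(220,110,340,230),5);shot(env,'top','t5',(280,140,400,240),6)
shot(env,'side','s5h',(170,140,330,310),4)
E
```

```text
13.5 [-30.5  -1.2 -39.7  19.7  19.1  62.2] [ 0.54285405 -0.20001172  0.16420451] [ 0.   1.7 58.5] [  0.    1.7 137.5]
```

View pics/s5h.png

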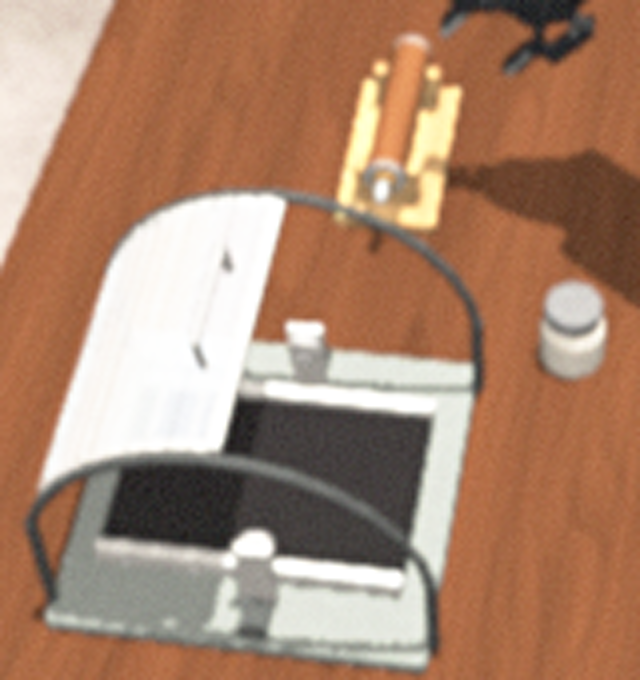

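View pics/t5.png

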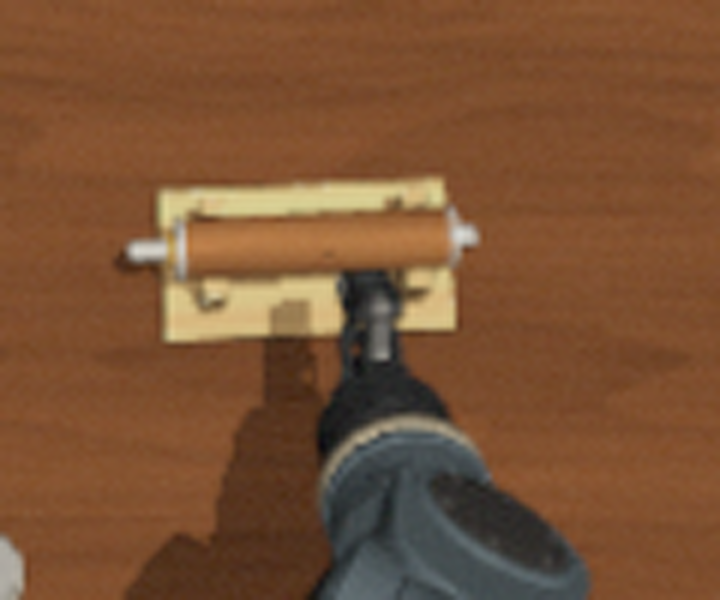

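View pics/s5.png

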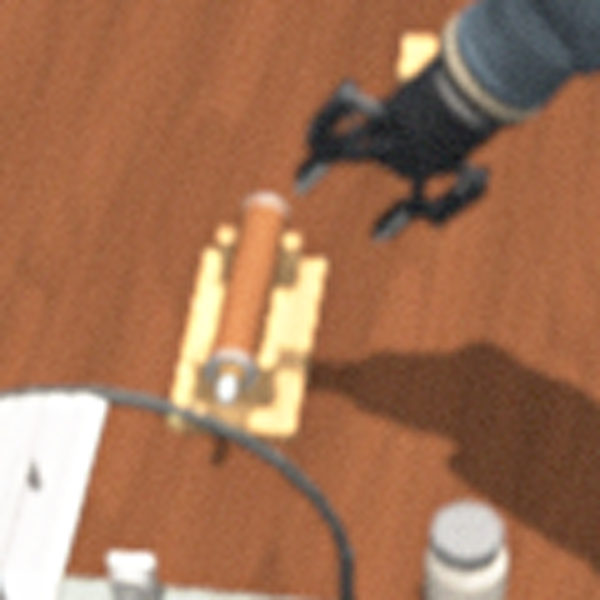

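```bash
python3 - <<'E'
from h import *
for p in ([.5429,-.2,.1642],[.5429-.03,-.2,.18],[.6147,-.1965,.07],[.6147,-.1965,.09]): print((proj('top',p)-[280,140])*6,(proj('side',p)-[220,110])*5)
C=lambda x,y:(280+x/6-.4,140+y/6-.4)
print(plane('top',C(127,251),.07),plane('top',C(479,236),.07),plane('top',C(187,250),.07),plane('top',C(455,236),.07))
E
```

```text
[340.06152777 320.14358617] [330.82082294 215.39864688]
[344.3371987  365.12526887] [369.21507587 205.40910857]
[313.47376627 237.72616298] [243.07331757 291.90290065]
[317.33016764 230.63125087] [242.13249632 274.36766579]
[ 0.60664066 -0.07620401  0.07      ] [ 0.61828255 -0.30042141  0.07      ] [ 0.60760913 -0.11439428  0.07      ] [ 0.61815591 -0.28513746  0.07      ]
```

Emit:
{"method": "play_rows", "body": {
  "commands": [66,0,1,40,0,66,0,0,40,0,66,0,0,35,0,66,0,0,22,0,66,0,0,0,0,66,0,0,0,0,50,0,0,0,0,44,0,0,0,0]
}}

```text
time: 14.65
eef_pos: [0.626, -0.1949, 0.0563]
ee_rot: [[-0.048, 0.803, 0.594], [0.999, 0.039, 0.029], [0.0, 0.595, -0.804]]
force: [0.5, -0.7, -0.5]
width: 0.0438
```

```bash
python3 - <<'E'
from rig import env
from h import *
s=env.sense();R=np.array(s['ee_rot']);z=R[:,2];c=np.array([.6147,-.1965,.07])
print(s['time'],s['eef_pos'],shift(s,c+.019*z),s['force'],s['width'])
shot(env,'side','s6',(220,110,340,230),5);shot(env,'top','t6',(280,140,400,240),6)
E
```

```text
14.65 [ 0.62604188 -0.19490732  0.05631274] [-1.  -1.   1.2] [ 0.48706474 -0.71142329 -0.51704569] 0.04376591310444135
```

View pics/t6.png

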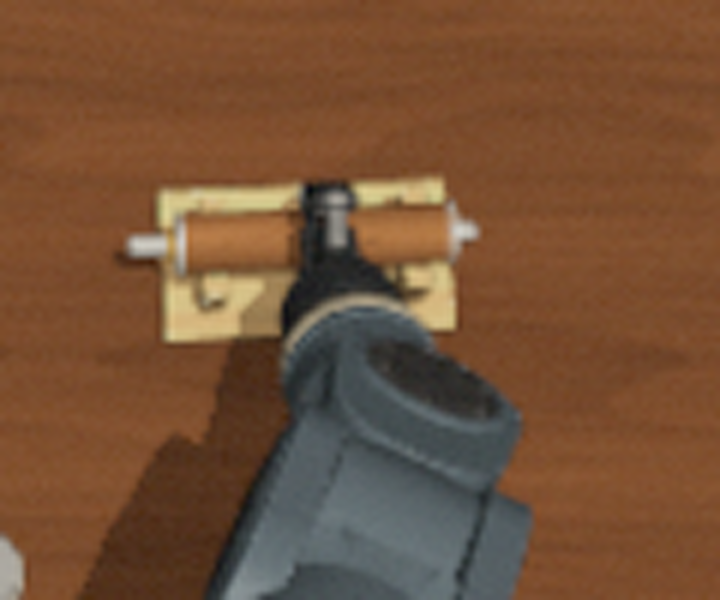

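View pics/s6.png

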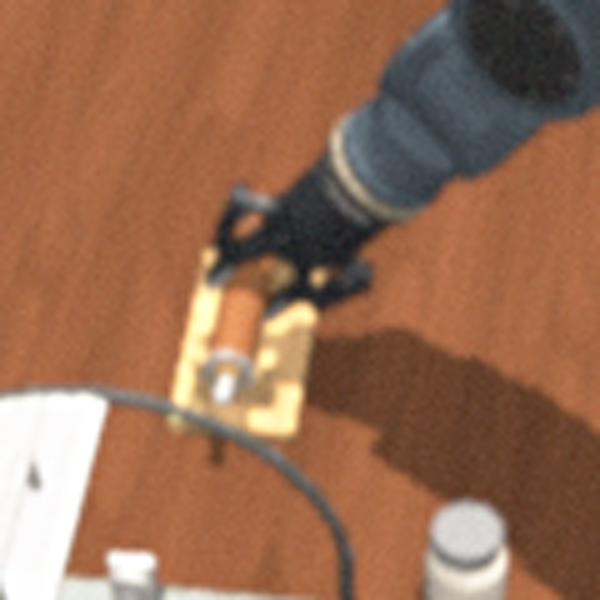

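Emit:
{"method": "play_rows", "body": {
  "commands": [30,0,0,0,0,30,0,0,0,0,30,0,0,0,0,30,0,12,-16,0,30,0,24,-32,0,30,0,28,-38,0,30,0,24,-32,0,30,0,12,-16,0]
}}

```text
time: 15.75
eef_pos: [0.6271, -0.195, 0.2251]
ee_rot: [[-0.048, 0.802, 0.595], [0.999, 0.039, 0.028], [-0.001, 0.596, -0.803]]
force: [0.6, -0.7, -2.9]
width: 0.0385
```

```bash
python3 - <<'E'
from rig import env
from h import *
s=env.sense()
print(s['time'],np.round(s['qpos'],1),s['eef_pos'],s['force'],s['width'])
p=s['eef_pos'];print((proj('side',p)-[200,80])*5,(proj('top',p)-[280,140])*6)
shot(env,'side','s7',(200,80,320,200),5);shot(env,'top','t7',(280,120,400,220),6)
E
```

```text
15.75 [-24.9   3.8 -25.3  27.6  16.   67.1] [ 0.62708154 -0.19500477  0.22514728] [ 0.58934332 -0.67086819 -2.93459354] 0.03847289481411183
[318.93804569 298.3116864 ] [343.19326819 156.84549807]
```

View pics/t7.png

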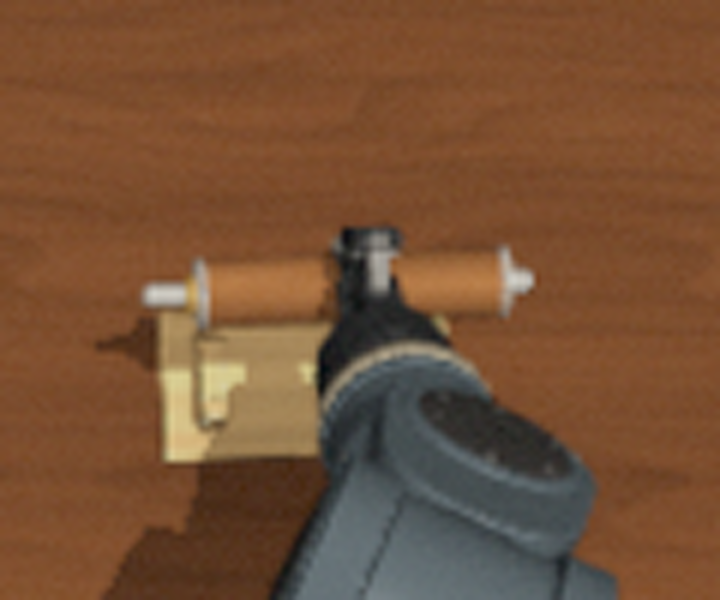

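View pics/s7.png

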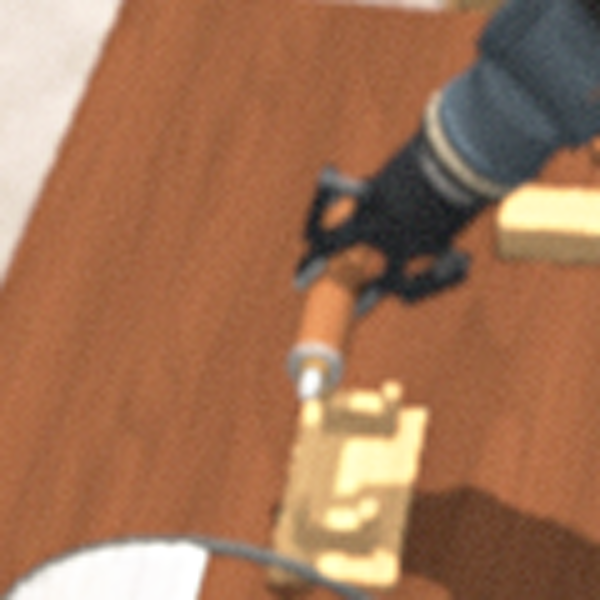

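```bash
python3 - <<'E'
from rig import env
from h import *
s=env.sense();R=np.array(s['ee_rot'])
T=lambda x,y:(280+x/6-.4,120+y/6-.4)
S=lambda x,y:(200+x/5-.4,80+y/5-.4)
pt,e=tri(T(143,295),S(307,394));print('plunger tip',pt,e)
co,e=tri(T(201,293),S(315,362));print('collar',co,e)
def tool(p): return (R.T@(np.asarray(p)-s['eef_pos'])*1000).round(1)
print('in tool:',tool(pt),tool(co))
for z in(.235,.24,.245): print(z,tool(plane('top',T(534,281),z)),tool(plane('top',T(506,281),z)),tool(plane('top',T(143,295),z)))
E
```

```text
plunger tip [ 0.61108003 -0.07684612  0.2451021 ] 0.0011361595379092838
collar [ 0.61249439 -0.10985078  0.2451428 ] 0.0011719549854333378
in tool: [119.    3.4 -22.5] [ 85.9   3.2 -22.6]
0.235 [-106.2   -0.9  -12.8] [-90.2  -0.4 -12.4] [ 1.183e+02 -1.000e-01 -1.250e+01]
0.24 [-105.1    1.1  -17.6] [-89.1   1.6 -17.2] [118.6   1.8 -17.3]
0.245 [-104.     3.   -22.3] [-88.    3.6 -22. ] [118.9   3.8 -22.1]
```

```bash
python3 - <<'E'
from rig import env
from h import *
shot(env,'side','s8',(200,200,280,310),8);
a=cv2.imread('pics/s8.png');cv2.imwrite('pics/s8a.png',a[0:320]);cv2.imwrite('pics/s8b.png',a[400:880])
shot(env,'top','t8',(170,150,280,195),7)
E
```

```text
(no output)
```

View pics/s8a.png

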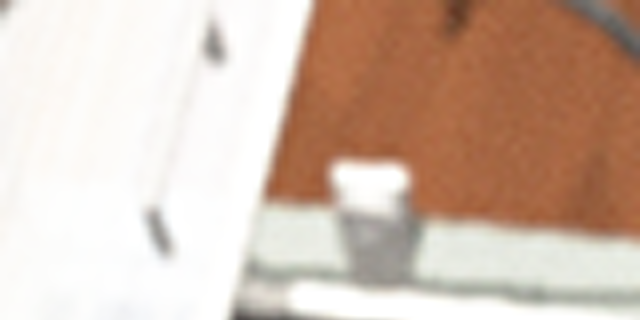

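View pics/s8b.png

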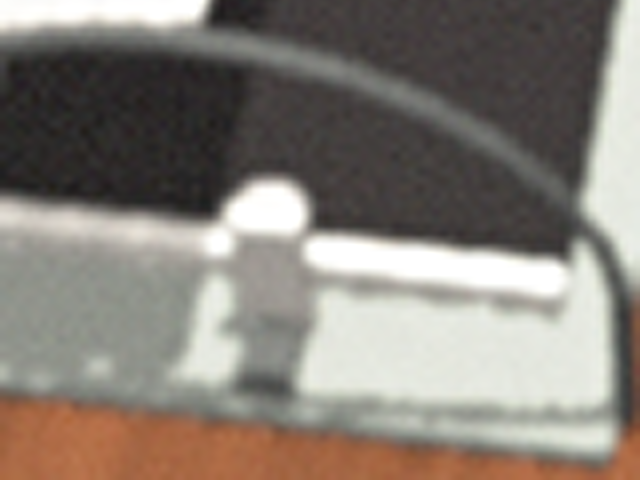

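View pics/t8.png

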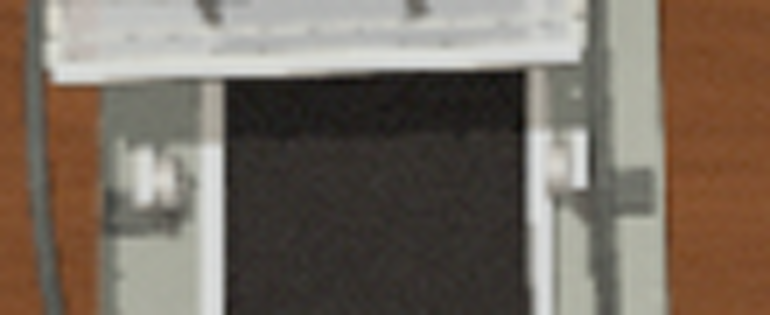

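```bash
python3 - <<'E'
from h import *
T=lambda x,y:(170+x/7-.43,150+y/7-.43)
S=lambda x,y:(200+x/8-.44,200+y/8-.44)
L=plane('top',T(144,177),.101);Rr=plane('top',T(578.5,159),.101)
print('cheeks',L,Rr,(L+Rr)/2,np.degrees(np.arctan2(-(L-Rr)[0],(L-Rr)[1])),np.linalg.norm(L-Rr))
for p in((133,177),(155,177),(144,147),(144,207),(570,159),(587,159),(578,130),(578,188)): print(p,((plane('top',T(*p),.101)-R0)@H*1000).round(1))
# cup tops (z=.1) 
for p in((169,178),(559,168)): print('cup',((plane('top',T(*p),.098)-R0)@H*1000).round(1))
for n,p in dict(cl=(0,.104,.0),clt=(0,.104,.015),cr=(0,-.104,.015)).items():
    w=R0+H@np.array(p);print(n,(proj('top',w)-[170,150]+.43)*7,(proj('side',w)-[200,200]+.44)*8)
for x in(-.016,.016):
  for y in(-.118,-.108,.108,.118):
    w=R0+H@np.array([x,y,.016]);print((x,y),((proj('top',w)-[170,150]+.43)*7).round(),((proj('side',w)-[200,200]+.44)*8).round())
E
```

```text
cheeks [0.62152413 0.34082247 0.101     ] [0.63337328 0.10781639 0.101     ] [0.6274487  0.22431943 0.101     ] 2.9111775429354956 0.23330717423773037
(133, 177) [ -0.7 123.9  16. ]
(155, 177) [ -1.1 112.1  16. ]
(144, 147) [ 15.6 118.   16. ]
(144, 207) [-17.4 118.   16. ]
(570, 159) [ 1.000e-01 -1.107e+02  1.600e+01]
(587, 159) [  -0.2 -119.9   16. ]
(578, 130) [  16.  -115.5   16. ]
(578, 188) [ -16.  -114.6   16. ]
cup [ -1.2 105.2  13. ]
cup [  -3.9 -104.5   13. ]
cl [175.89155189 181.19931291] [271.06231352 610.11320857]
clt [170.36307274 174.69499387] [267.92262389 590.62288812]
cr [557.52608432 160.06150625] [362.97401353 200.15975894]
(-0.016, -0.118) [584. 188.] [404. 178.]
(-0.016, -0.108) [566. 188.] [400. 196.]
(-0.016, 0.108) [163. 204.] [303. 602.]
(-0.016, 0.118) [144. 204.] [299. 622.]
(0.016, -0.118) [583. 130.] [334. 171.]
(0.016, -0.108) [564. 130.] [329. 188.]
(0.016, 0.108) [162. 146.] [228. 593.]
(0.016, 0.118) [144. 146.] [223. 613.]
```

```bash
cat >> h.py <<'E'
R0=np.array([.6276,.2238,.085]);YAW=np.radians(2.8)
H=np.array([[np.cos(YAW),-np.sin(YAW),0],[np.sin(YAW),np.cos(YAW),0],[0,0,1]])
OFF=np.array([0,0,-.018]) # roller centre in tool
def tcp_for_center(R,c): # c housing, m
    return R0+H@np.asarray(c)-R@OFF
def state(s):
    R=np.array(s['ee_rot']);C=H.T@(s['eef_pos']+R@OFF-R0)*1000;x=H.T@R[:,0]
    return dict(c=C.round(1),pl=(C+118*x).round(1),fx=(C-103*x).round(1),x=x.round(3))
E
python3 - <<'E'
from rig import env
from h import *
s=env.sense();R=np.array(s['ee_rot']);z=R[:,2]
print(state(s))
c=np.array([-.0197,-.0234,-.0146]); t=tcp_for_center(R,c)
print('hover',t-.22*z,shift(s,t-.22*z), shift(s,t))
print((H.T@R).round(3))
E
```

```text
{'c': array([ -32.4, -417.9,  151. ]), 'pl': array([ -32.4, -299.9,  151.1]), 'fx': array([ -32.5, -520.9,  150.9]), 'x': array([0.   , 1.   , 0.001])}
hover [0.4893741  0.19349445 0.23301011] [394.3 -88.3 -78.9] [394.3 -88.3 141.1]
[[ 0.     0.805  0.593]
 [ 1.    -0.001  0.001]
 [ 0.001  0.593 -0.805]]
```

Emit:
{"method": "play_rows", "body": {
  "commands": [30,0,-5,-45,0,30,10,-5,-50,0,30,30,-5,-40,0,30,52,-10,-15,0,30,55,-10,0,0,30,55,-10,0,0,30,55,-10,0,0,30,55,-10,0,0]
}}

```text
time: 16.95
eef_pos: [0.4723, 0.0989, 0.304]
ee_rot: [[-0.049, 0.805, 0.591], [0.999, 0.039, 0.029], [0.0, 0.592, -0.806]]
force: [1.0, -0.4, -3.2]
width: 0.0385
```

Emit:
{"method": "play_rows", "body": {
  "commands": [30,45,-10,0,0,30,25,-8,5,0,30,12,-5,10,0,30,0,0,10,4,30,0,0,20,4,30,0,0,20,4,30,0,0,6,0,30,0,0,0,0]
}}

```text
time: 17.95
eef_pos: [0.4928, 0.18, 0.2343]
ee_rot: [[0.119, 0.798, 0.591], [0.985, -0.168, 0.028], [0.122, 0.579, -0.806]]
force: [0.7, 0.8, -3.3]
width: 0.0385
```

```bash
python3 - <<'E'
from rig import env
from h import *
s=env.sense();R=np.array(s['ee_rot']);z=R[:,2]
print(s['time'],s['width'],s['force'],np.round(s['qpos'],1),state(s))
x=H.T@R[:,0]
c=np.array([.0008,.092,.0006])-.118*x; t=tcp_for_center(R,c)
print(shift(s,t),(R.T@H).round(3))
shot(env,'side','s9',(170,120,330,310),4);shot(env,'top','t9',(160,110,300,240),5)
E
```

```text
17.95 0.0385157300398195 [ 0.65551653  0.76137791 -3.29387752] [ 29.2 -12.9 -38.8  30.8 -15.3 123.8] {'c': array([-147.4,  -37.1,  163.8]), 'pl': array([-127.6,   78.3,  178.2]), 'fx': array([-164.6, -137.9,  151.2]), 'x': array([0.167, 0.978, 0.122])}
[ 13.2  -4.4 219.2] [[ 0.167  0.978  0.122]
 [ 0.789 -0.207  0.579]
 [ 0.592 -0.001 -0.806]]
```

View pics/t9.png

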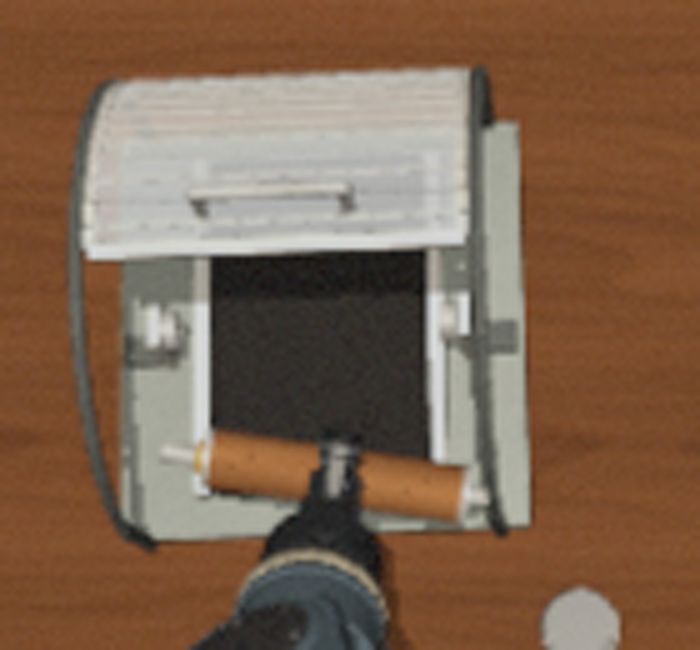

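View pics/s9.png

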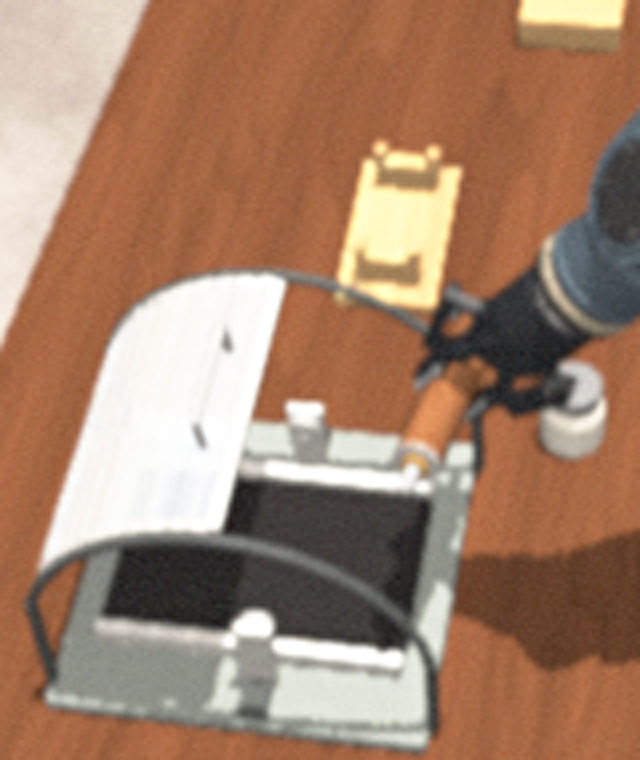

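```bash
python3 - <<'E'
from rig import env
from h import *
T=lambda x,y:(160+x/5-.4,110+y/5-.4)
S=lambda x,y:(170+x/4-.4,120+y/4-.4)
p,e=tri(T(162,453),S(411,480));print((H.T@(p-R0)*1000).round(1),e)
s=env.sense();st=state(s)
for k in('pl','fx'):
    w=R0+H@(st[k]/1000);print(k,(proj('top',w)-[160,110]+.4)*5,(proj('side',w)-[170,120]+.4)*4)
E
```

```text
[-131.8   75.1  191.4] 0.0033196499199652594
pl [159.92552387 452.41556659] [403.13577663 491.83618701]
fx [488.64251155 500.50860312] [487.64846113 310.47695712]
```

```bash
python3 - <<'E'
from rig import env
from h import *
shot(env,'side','s10',(255,190,305,255),10)
E
```

```text
(no output)
```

View pics/s10.png

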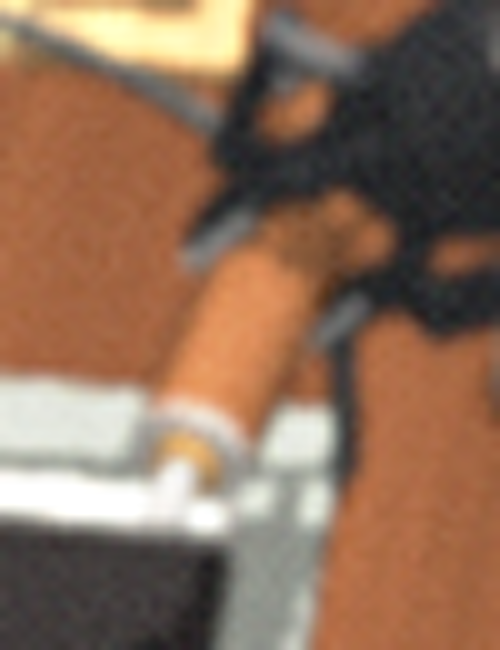

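```bash
python3 - <<'E'
from rig import env
from h import *
s=env.sense();R=np.array(s['ee_rot'])
for off in(-.018,-.022):
  for d in(.088,.118):
    w=s['eef_pos']+R@np.array([d,0,off]);print(off,d,(proj('side',w)-[255,190]+.45)*10,(proj('top',w)-[160,110]+.4)*5)
E
```

```text
-0.018 0.088 [189.08467835 463.47213245] [204.8880847  458.91512972]
-0.018 0.118 [158.12241122 529.86163172] [159.669473   452.29148756]
-0.022 0.088 [196.24043112 458.12523399] [204.02906153 461.591817  ]
-0.022 0.118 [165.31787779 524.55533346] [158.69376056 454.95695995]
```

```bash
python3 - <<'E'
from rig import env
from h import *
s=env.sense();R=np.array(s['ee_rot'])
for v in([0,0,0],[11,25,0],[11,-25,0],[11,20,-19],[11,-20,-19],[0,0,-18],[88,0,-18],[88,20,-18],[88,-20,-18],[88,0,-38]):
    w=s['eef_pos']+R@(np.array(v)/1000);print(v,((proj('side',w)-[255,190]+.45)*10).round())
E
```

```text
[0, 0, 0] [244. 302.]
[11, 25, 0] [175. 278.]
[11, -25, 0] [292. 371.]
[11, 20, -19] [220. 262.]
[11, -20, -19] [314. 336.]
[0, 0, -18] [276. 278.]
[88, 0, -18] [189. 463.]
[88, 20, -18] [140. 425.]
[88, -20, -18] [237. 501.]
[88, 0, -38] [225. 437.]
```

Emit:
{"method": "play_rows", "body": {
  "commands": [30,5,-2,40,0,30,4,-2,45,0,30,2,0,45,0,30,0,0,40,0,30,0,0,30,0,30,0,0,17,0,30,0,0,0,0,30,0,0,0,0]
}}

```text
time: 19.1
eef_pos: [0.619, 0.1985, 0.0596]
ee_rot: [[0.12, 0.797, 0.592], [0.985, -0.169, 0.029], [0.124, 0.579, -0.806]]
force: [-4.5, 0.3, -5.5]
width: 0.0379
```

```bash
sed -i 's/-.018\]/-.0195]/' h.py; python3 - <<'E'
from rig import env
from h import *
s=env.sense();R=np.array(s['ee_rot'])
print(s['time'],s['width'],s['force'],s['ft_torque'],state(s))
x=H.T@R[:,0]
c=np.array([.0008,.092,.0006])-.118*x; t=tcp_for_center(R,c)
print(shift(s,t),(R.T@H).round(3))
shot(env,'side','s11',(200,190,280,310),6);shot(env,'top','t11',(170,145,280,215),7)
for k in('pl','fx'):
    w=R0+H@(state(s)[k]/1000);print(k,(proj('top',w)-[170,145]+.43)*7,(proj('side',w)-[200,190]+.43)*6)
E
```

```text
19.1 0.0379487324271189 [-4.4823723   0.28985726 -5.46929274] [ 0.0771321   1.97108461 -0.35272603] {'c': array([-21.4, -24.8,  -9.7]), 'pl': array([-1.6, 90.6,  4.9]), 'fx': array([ -38.6, -125.6,  -22.4]), 'x': array([0.168, 0.978, 0.124])}
[ 1.2 -0.9  4.9] [[ 0.168  0.978  0.124]
 [ 0.788 -0.208  0.579]
 [ 0.592  0.    -0.806]]
pl [197.41267336 217.02757393] [210.75828912 494.29821597]
fx [602.32715991 278.81998551] [345.55046972 227.67932579]
```

View pics/t11.png

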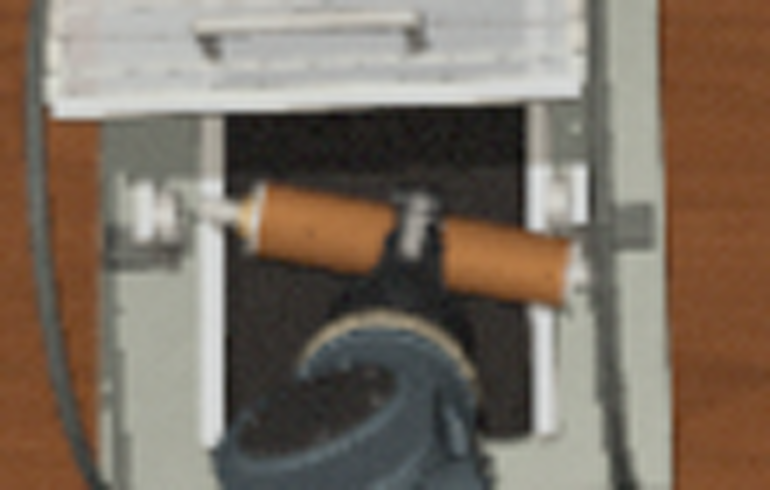

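View pics/s11.png

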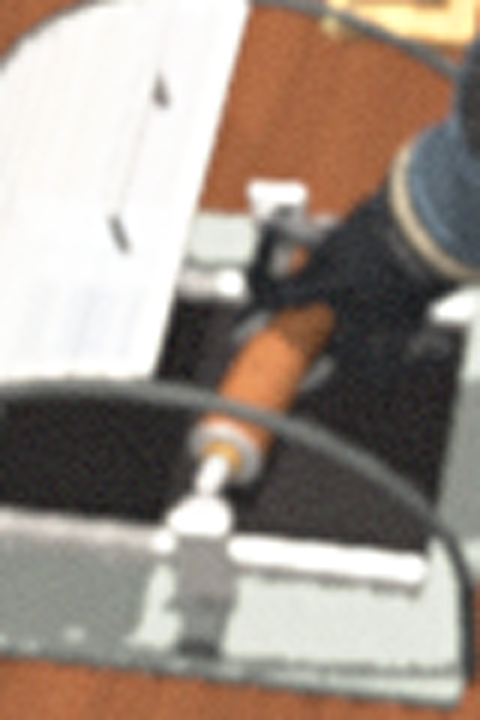

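Emit:
{"method": "play_rows", "body": {
  "commands": [30,3,0,-6,1,30,2,0,0,1.5,30,0,0,0,0,30,0,0,0,0,30,0,0,0,0,30,0,0,0,0,30,0,0,0,0,30,0,0,0,0]
}}

```text
time: 20.2
eef_pos: [0.6167, 0.2032, 0.0648]
ee_rot: [[0.154, 0.791, 0.592], [0.977, -0.213, 0.029], [0.149, 0.574, -0.805]]
force: [-0.4, -0.1, -2.8]
width: 0.0383
```

```bash
cat > m.py <<'E'
from rig import env
from h import *
s=env.sense();R=np.array(s['ee_rot'])
print(s['time'],s['width'],np.round(s['force'],2),np.round(s['ft_torque'],2),state(s))
print((R.T@H).round(3))
x=H.T@R[:,0]
def goto(tip): return shift(s,tcp_for_center(R,np.array(tip)/1000-.118*x))
E
python3 - <<'E'
from m import *
print(goto((1,95,1)))
E
```

```text
20.2 0.03829702565444049 [-0.41 -0.06 -2.78] [-0.01  0.89  0.02] {'c': array([-23.4, -20. ,  -4.5]), 'pl': array([ 0.4, 94.2, 13.1]), 'fx': array([ -44.2, -119.7,  -19.8]), 'x': array([0.202, 0.968, 0.149])}
[[ 0.202  0.968  0.149]
 [ 0.78  -0.251  0.574]
 [ 0.593  0.    -0.805]]
[-0.9 -6.7 10.1]
```

Emit:
{"method": "play_rows", "body": {
  "commands": [30,-1,-4,5,0,30,0,-3,5,0,30,0,0,0,0,30,0,0,0,0,30,0,0,0,0,30,0,0,0,0,30,0,0,0,0,30,0,0,0,0]
}}

```text
time: 21.2
eef_pos: [0.6172, 0.2042, 0.0529]
ee_rot: [[0.154, 0.791, 0.593], [0.977, -0.213, 0.029], [0.149, 0.574, -0.805]]
force: [3.6, 0.2, 4.1]
width: 0.0384
```

```bash
python3 - <<'E'
from m import *
print(goto((1,95,1)))
shot(env,'side','s12',(210,240,270,310),10);shot(env,'top','t12',(170,150,280,210),7)
for k in('pl','fx'):
    w=R0+H@(state(s)[k]/1000);print(k,(proj('top',w)-[170,150]+.43)*7,(proj('side',w)-[210,240]+.45)*10)
for y in(100,108):
    w=R0+H@np.array([0,y/1000,0]);print((proj('top',w)-[170,150]+.43)*7,(proj('side',w)-[210,240]+.45)*10)
E
```

```text
21.2 0.038407105110025104 [3.63 0.19 4.07] [-0.67 -0.54  0.24] {'c': array([-22.9, -19.1, -16.4]), 'pl': array([ 0.9, 95.2,  1.2]), 'fx': array([ -43.7, -118.8,  -31.7]), 'x': array([0.202, 0.968, 0.149])}
[[ 0.202  0.968  0.149]
 [ 0.779 -0.251  0.574]
 [ 0.593  0.    -0.805]]
[-0.2 -0.   0.3]
pl [190.18755322 179.45744161] [242.37516961 340.68125585]
fx [591.2175459  256.95042297] [487.969327   -88.72969865]
[181.76872887 181.94106448] [242.42408203 354.9394893 ]
[167.00450532 182.52438233] [237.60198502 375.05342984]
```

View pics/t12.png

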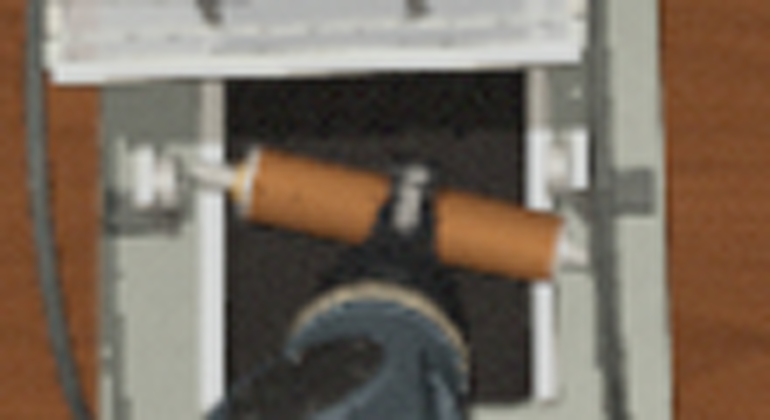

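View pics/s12.png

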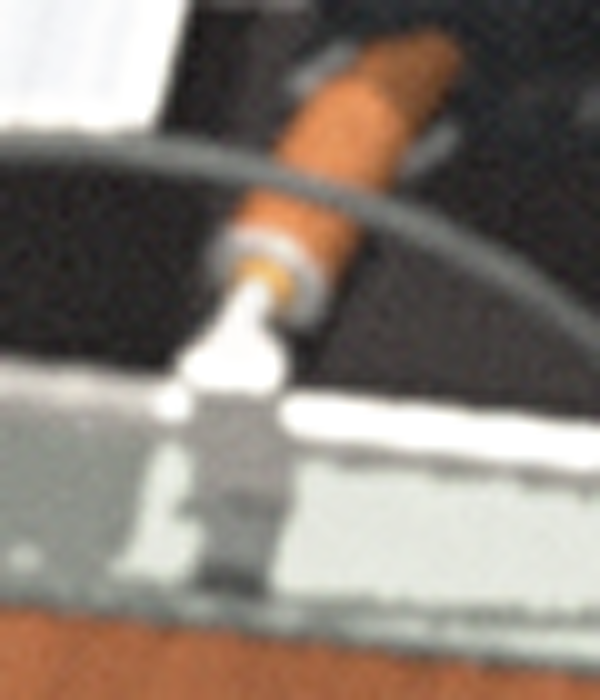

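Emit:
{"method": "play_rows", "body": {
  "commands": [30,0,0,-20,0,30,0,0,-30,0,30,0,0,-30,0,30,0,0,0,-7,30,0,0,0,-8,30,0,0,0,-8,30,0,0,0,-6,30,0,0,0,0]
}}

```text
time: 22.3
eef_pos: [0.5684, 0.2014, 0.1157]
ee_rot: [[-0.249, 0.768, 0.59], [0.957, 0.288, 0.029], [-0.147, 0.572, -0.807]]
force: [-0.2, -0.6, -2.7]
width: 0.0385
```

```bash
python3 - <<'E'
from m import *
print(goto((-1,92,-1)))
shot(env,'side','s13',(190,180,300,310),6);shot(env,'top','t13',(170,145,280,235),7)
for k in('c','pl','fx'):
    w=R0+H@(state(s)[k]/1000);print(k,(proj('top',w)-[170,145]+.43)*7,(proj('side',w)-[190,180]+.43)*6)
E
```

```text
22.3 0.03852295846372933 [-0.24 -0.56 -2.72] [-0.05  0.86  0.01] {'c': array([-71.8, -19.4,  46.4]), 'pl': array([-95.6,  94.8,  29. ]), 'fx': array([ -51. , -119.2,   61.6]), 'x': array([-0.202,  0.968, -0.147])}
[[-0.202  0.968 -0.147]
 [ 0.781  0.25   0.572]
 [ 0.591  0.    -0.807]]
[-17.4  56.   80.1]
c [393.75301305 321.03145087] [423.928754   366.51668035]
pl [182.0338479  380.43576783] [432.63875499 555.94889801]
fx [581.58463001 268.33020274] [416.78108901 211.09672875]
```

View pics/t13.png

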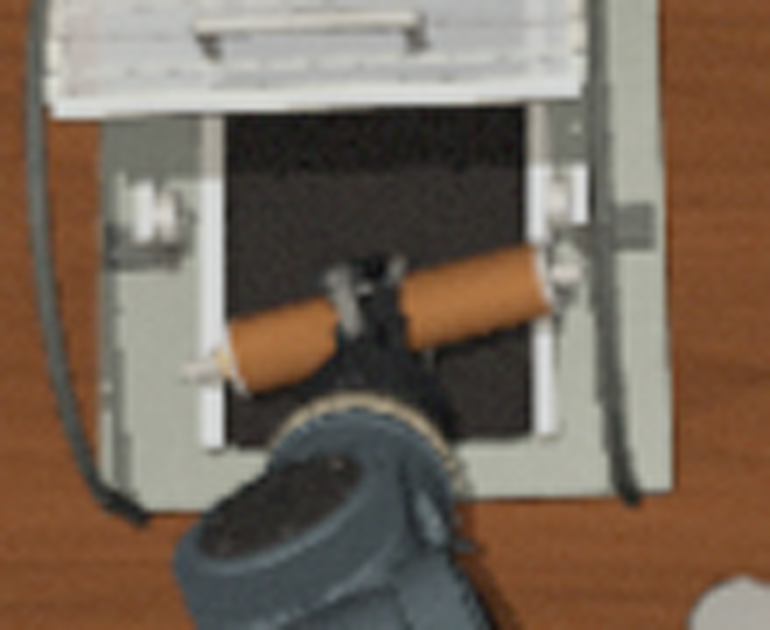

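View pics/s13.png

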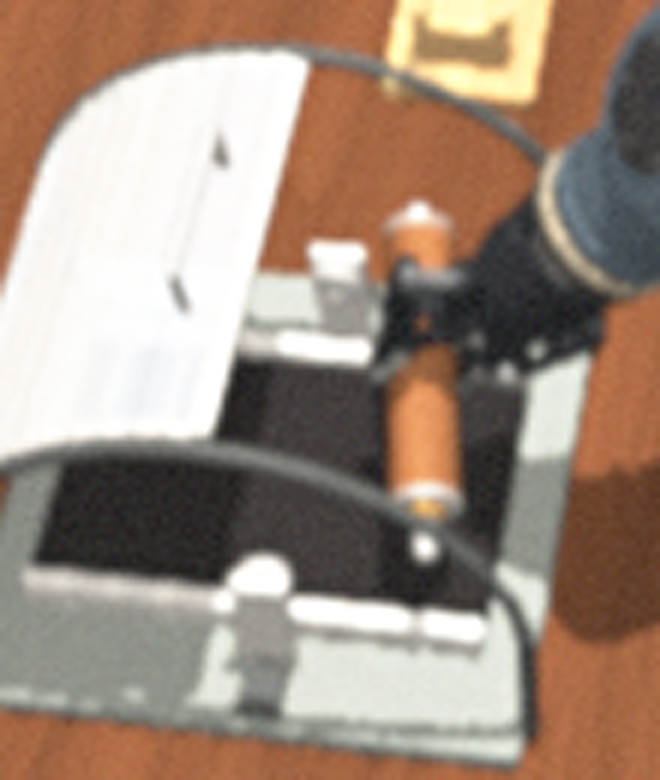

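```bash
python3 - <<'E'
from m import *
T=lambda x,y:(170+x/7-.43,145+y/7-.43)
S=lambda x,y:(190+x/6-.42,180+y/6-.42)
for n,a,b in(('pl',(182,373),(423,554)),('fx',(578,270),(417,218)),('colP',(233,355),(427-2,495+8)),('colF',(545,278),(420-2,225+8))):
    p,e=tri(T(*a),S(*b));print(n,(H.T@(p-R0)*1000).round(1),'tool',(R.T@(p-s['eef_pos'])*1000).round(1),round(e*1000,1))
# bias calibration with cheek tops
for n,a,b in(('Lcup top',(0,.104,.015),None),):
    w=R0+H@np.array(a[:3]);print((proj('side',w)-[190,180]+.42)*6,(proj('top',w)-[170,145]+.43)*7)
E
```

```text
22.4 0.03834711605842787 [-0.25 -0.36 -3.01] [-0.02  0.84  0.01] {'c': array([-71.3, -19.4,  46.9]), 'pl': array([-94.9,  95. ,  29.6]), 'fx': array([ -50.7, -119.1,   62. ]), 'x': array([-0.2  ,  0.969, -0.146])}
[[-0.2    0.969 -0.146]
 [ 0.781  0.248  0.573]
 [ 0.591  0.    -0.806]]
pl [-90.9  94.7  29.5] tool [117.    3.  -17.1] 1.4
fx [ -51.1 -117.1   57.8] tool [-100.3   -2.2  -16.4] 0.4
colP [-85.8  66.4  37.5] tool [ 87.3   4.5 -20.5] 2.2
colF [ -55.6 -100.3   65. ] tool [-84.2   2.6 -24.8] 0.9
[261.478511   564.19552619] [168.84395955 210.73757749]
```

Emit:
{"method": "play_rows", "body": {
  "commands": [30,-4,20,10,0,30,-4,15,16,0,30,-4,12,20,0,30,-3,6,18,0,30,-2,3,10,0,30,0,0,6,0,30,0,0,0,0,30,0,0,0,0]
}}

```text
time: 23.4
eef_pos: [0.6638, 0.2041, 0.0876]
ee_rot: [[-0.248, 0.767, 0.592], [0.957, 0.288, 0.029], [-0.148, 0.574, -0.805]]
force: [0.2, -0.5, -3.2]
width: 0.0382
```

```bash
python3 - <<'E'
from m import *
print(goto((-1,92,-1)),goto((-1,107,-1)))
shot(env,'side','s14',(200,180,280,310),6);shot(env,'top','t14',(170,145,280,215),7)
for k in('c','pl','fx'):
    w=R0+H@(state(s)[k]/1000);print(k,(proj('top',w)-[170,145]+.43)*7,(proj('side',w)-[200,180]+.43)*6)
E
```

```text
23.4 0.03820221014318321 [ 0.18 -0.48 -3.2 ] [-0.1   0.96  0.02] {'c': array([ 23.6, -21.5,  18.3]), 'pl': array([-0.2, 92.8,  0.9]), 'fx': array([  44.4, -121.2,   33.5]), 'x': array([-0.201,  0.968, -0.148])}
[[-0.201  0.968 -0.148]
 [ 0.78   0.25   0.574]
 [ 0.593  0.001 -0.805]]
[-0.3 -1.9  1. ] [14.2  1.8  1. ]
c [400.9139634  157.33010828] [205.03977915 374.77132929]
pl [194.74026578 216.38884363] [208.13551683 561.20571037]
fx [583.39895411 104.97161893] [202.43271287 221.8939294 ]
```

View pics/t14.png

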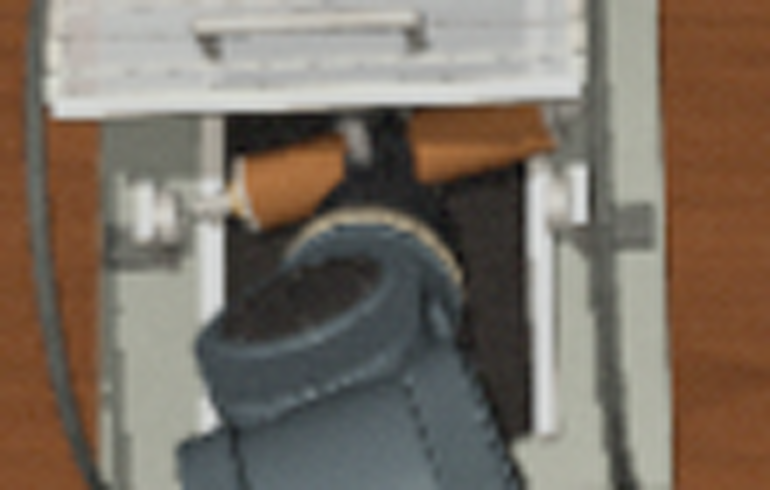

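View pics/s14.png

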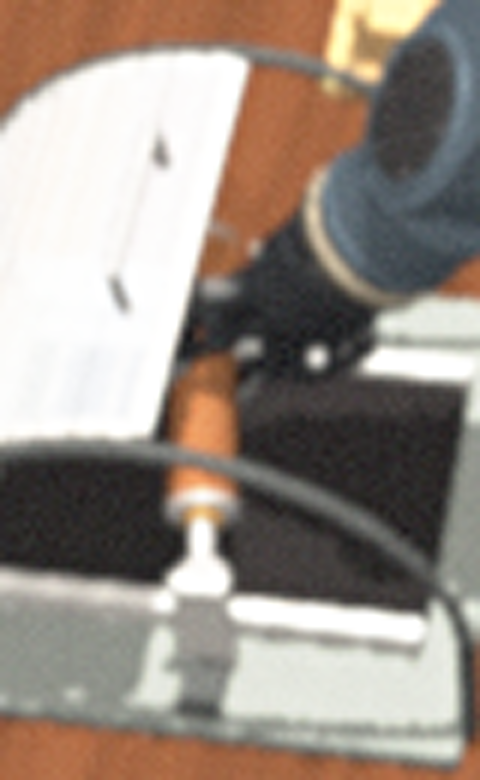

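```bash
python3 - <<'E'
from rig import env
from h import *
shot(env,'top','t15',(182,160,212,190),20)
for p in((0,100,0),(0,100,15),(0,108,15),(15,104,0),(-15,104,0),(-.2,92.8,.9),(-.2+6,92.8,.9),(-.2-6,92.8,.9),(5.8,63.8,5.3)):
    w=R0+H@(np.array(p)/1000);print(p,((proj('top',w)-[182,160]+.47)*20).round())
E
```

```text
(0, 100, 0) [280. 321.]
(0, 100, 15) [264. 302.]
(0, 108, 15) [222. 304.]
(15, 104, 0) [259. 245.]
(-15, 104, 0) [260. 399.]
(-0.2, 92.8, 0.9) [317. 319.]
(5.8, 92.8, 0.9) [317. 288.]
(-6.2, 92.8, 0.9) [317. 350.]
(5.8, 63.8, 5.3) [466. 277.]
```

View pics/t15.png

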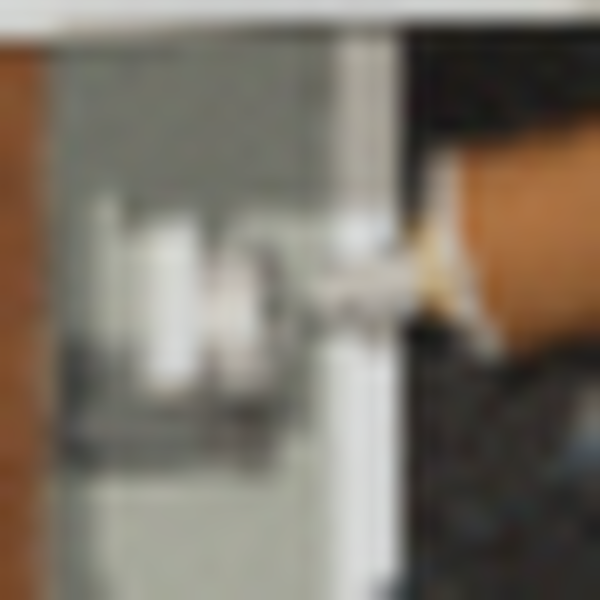

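Emit:
{"method": "play_rows", "body": {
  "commands": [30,0,-4,1,0,30,0,0,0,0,30,3,1,0,0,30,3,1,0,0,30,2,0,0,0,30,2,0,0,0,30,0,0,0,0,30,0,0,0,0]
}}

```text
time: 24.55
eef_pos: [0.6607, 0.2128, 0.0839]
ee_rot: [[-0.248, 0.767, 0.592], [0.957, 0.288, 0.029], [-0.148, 0.574, -0.805]]
force: [1.4, -1.2, -2.8]
width: 0.0383
```

```bash
python3 - <<'E'
from m import *
print(goto((-1,107,-1)))
shot(env,'top','t16',(182,160,212,190),20);shot(env,'side','s16',(215,250,255,300),12)
E
```

```text
24.55 0.03833732666715862 [ 1.39 -1.24 -2.83] [-0.33  0.74 -0.36] {'c': array([ 21. , -12.6,  14.6]), 'pl': array([ -2.7, 101.7,  -2.8]), 'fx': array([  41.7, -112.3,   29.9]), 'x': array([-0.201,  0.968, -0.148])}
[[-0.201  0.968 -0.148]
 [ 0.78   0.25   0.574]
 [ 0.593  0.    -0.805]]
[ 4.5  3.7 -0.4]
```

View pics/t16.png

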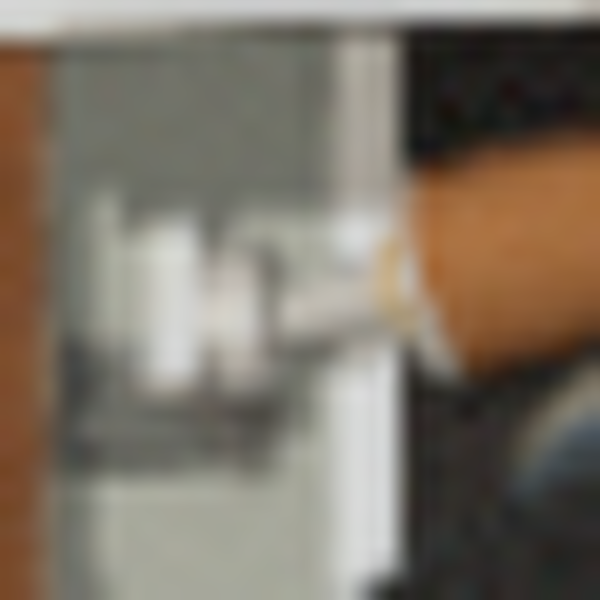

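View pics/s16.png

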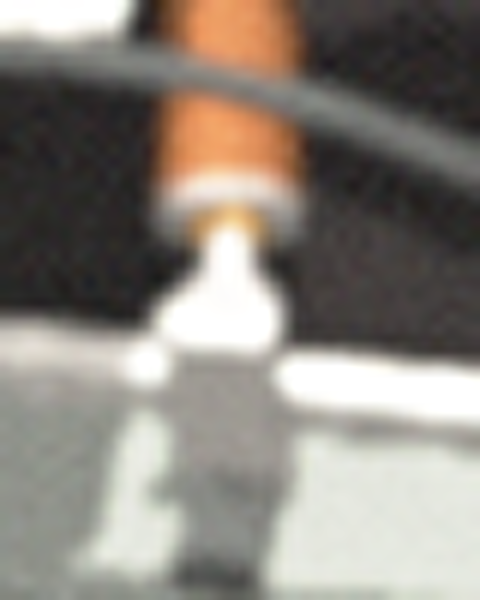

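Emit:
{"method": "play_rows", "body": {
  "commands": [30,0,1,1,0,30,2,0.5,0,0,30,2,0.5,0,0,30,1,0,0,0,30,0,0,0,0,30,0,0,0,0,30,0,0,0,0,30,0,0,0,0]
}}

```text
time: 25.65
eef_pos: [0.6611, 0.218, 0.0829]
ee_rot: [[-0.248, 0.767, 0.591], [0.957, 0.288, 0.028], [-0.149, 0.573, -0.806]]
force: [-2.8, -5.7, -3.1]
width: 0.0384
```

```bash
python3 - <<'E'
from m import *
E
```

```text
25.65 0.03835572583226875 [-2.78 -5.66 -3.09] [-1.08  1.34 -0.22] {'c': array([21.6, -7.4, 13.6]), 'pl': array([ -2.1, 106.8,  -3.9]), 'fx': array([  42.4, -107.1,   28.9]), 'x': array([-0.201,  0.968, -0.149])}
[[-0.201  0.968 -0.149]
 [ 0.78   0.25   0.573]
 [ 0.592 -0.001 -0.806]]
```

```bash
python3 - <<'E'
from rig import env
from h import *
shot(env,'top','t17',(182,160,222,190),18);shot(env,'side','s17',(215,245,255,290),13)
E
```

```text
(no output)
```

View pics/t17.png

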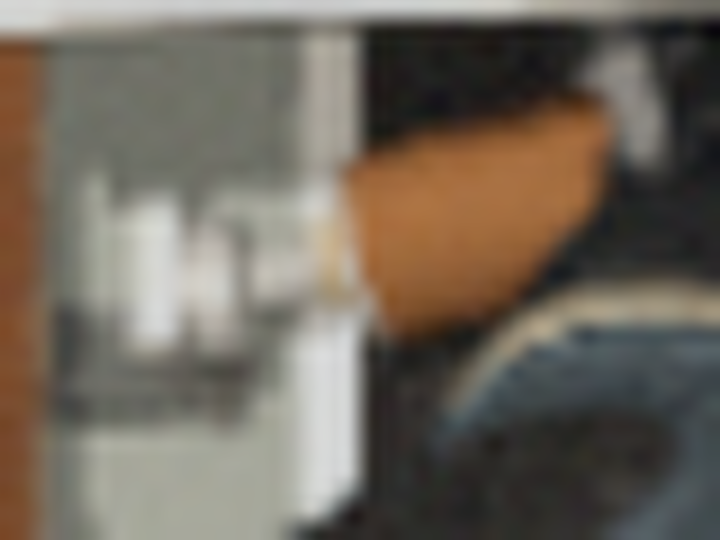

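View pics/s17.png

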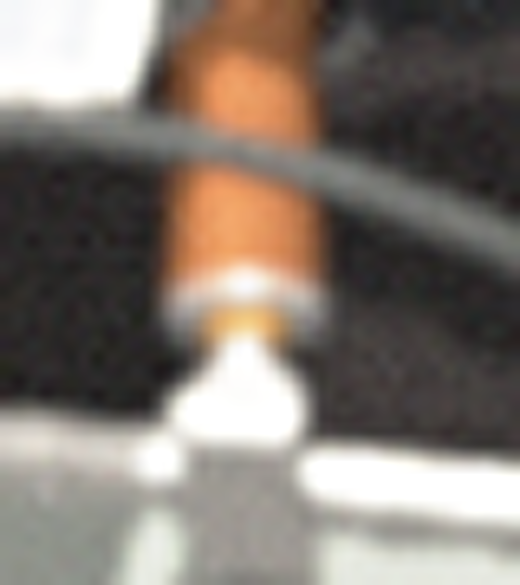

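Emit:
{"method": "play_rows", "body": {
  "commands": [30,-2.5,-0.6,0,0,30,-2.5,-0.6,0,0,30,0,0.8,-1.2,0,30,0,0.8,-1.2,0,30,0,0,0,0,30,0,0,0,0,30,0,0,0,0,30,0,0,0,0]
}}

```text
time: 26.75
eef_pos: [0.6618, 0.2137, 0.0865]
ee_rot: [[-0.248, 0.767, 0.592], [0.957, 0.288, 0.029], [-0.148, 0.574, -0.805]]
force: [0.2, -2.2, -2.7]
width: 0.0384
```

```bash
python3 - <<'E'
from m import *
E
```

```text
26.75 0.03837728538335066 [ 0.16 -2.21 -2.72] [-0.49  0.86 -0.24] {'c': array([ 22.1, -11.8,  17.2]), 'pl': array([ -1.7, 102.5,  -0.2]), 'fx': array([  42.8, -111.5,   32.4]), 'x': array([-0.201,  0.968, -0.148])}
[[-0.201  0.968 -0.148]
 [ 0.78   0.25   0.574]
 [ 0.593  0.    -0.805]]
```

Emit:
{"method": "play_rows", "body": {
  "commands": [30,0,0,0,0,30,1,0.2,0,0,30,1,0.3,0,0,30,1,0.2,0,0,30,1,0.3,0,0,30,0,0,0,0,30,0,0,0,0,30,0,0,0,0]
}}

```text
time: 27.75
eef_pos: [0.6613, 0.2176, 0.0862]
ee_rot: [[-0.248, 0.767, 0.592], [0.957, 0.288, 0.029], [-0.148, 0.574, -0.806]]
force: [-1.5, -5.2, -4.9]
width: 0.0381
```

```bash
python3 - <<'E'
from m import *
E
```

```text
27.75 0.03807248060336485 [-1.53 -5.24 -4.94] [-1.07  1.21 -0.29] {'c': array([21.8, -7.8, 16.9]), 'pl': array([ -1.9, 106.4,  -0.6]), 'fx': array([  42.6, -107.6,   32.1]), 'x': array([-0.201,  0.968, -0.148])}
[[-0.201  0.968 -0.148]
 [ 0.78   0.25   0.574]
 [ 0.593  0.    -0.806]]
```

Emit:
{"method": "play_rows", "body": {
  "commands": [30,-3,-0.7,0,0,30,-3,-0.8,0,0,30,1,-2,0.5,0,30,0,-2,0,0,30,2,0.5,0,0,30,2,0.5,0,0,30,1.5,0.5,0,0,30,0,0,0,0]
}}

```text
time: 28.75
eef_pos: [0.6584, 0.217, 0.0833]
ee_rot: [[-0.248, 0.767, 0.592], [0.957, 0.288, 0.029], [-0.148, 0.574, -0.806]]
force: [-1.7, -3.8, -4.4]
width: 0.0383
```

```bash
python3 - <<'E'
from m import *
E
```

```text
28.75 0.038266745931648756 [-1.66 -3.81 -4.38] [-0.98  1.18 -0.25] {'c': array([18.8, -8.3, 14. ]), 'pl': array([ -4.9, 105.9,  -3.4]), 'fx': array([  39.6, -108.1,   29.3]), 'x': array([-0.201,  0.968, -0.148])}
[[-0.201  0.968 -0.148]
 [ 0.78   0.25   0.574]
 [ 0.592 -0.    -0.806]]
```

Emit:
{"method": "play_rows", "body": {
  "commands": [30,0,-1,0,0,30,0,-1,0,0,30,0,-1,0,0,30,0,0,0,0,30,0,0,0,0,30,0,0,0,0,30,0,0,0,0,30,0,0,0,0]
}}

```text
time: 29.75
eef_pos: [0.6563, 0.2162, 0.0819]
ee_rot: [[-0.248, 0.767, 0.592], [0.957, 0.288, 0.029], [-0.148, 0.574, -0.805]]
force: [1.8, -3.2, -1.5]
width: 0.0384
```

```bash
python3 - <<'E'
from m import *
E
```

```text
29.75 0.03836032689700783 [ 1.8  -3.16 -1.48] [-0.42  0.39 -0.57] {'c': array([16.7, -9. , 12.6]), 'pl': array([ -7.1, 105.3,  -4.9]), 'fx': array([  37.4, -108.7,   27.8]), 'x': array([-0.201,  0.968, -0.148])}
[[-0.201  0.968 -0.148]
 [ 0.78   0.25   0.574]
 [ 0.593  0.    -0.805]]
```

Emit:
{"method": "play_rows", "body": {
  "commands": [30,0,0.8,0,0,30,1,0.2,0,0,30,1,0.3,0,0,30,1,0.2,0,0,30,1,0.3,0,0,30,0,0,0,0,30,0,0,0,0,30,0,0,0,0]
}}

```text
time: 30.75
eef_pos: [0.6561, 0.2202, 0.0817]
ee_rot: [[-0.248, 0.767, 0.591], [0.957, 0.288, 0.028], [-0.148, 0.573, -0.806]]
force: [-1.5, -6.2, -3.9]
width: 0.0383
```

```bash
python3 - <<'E'
from m import *
shot(env,'top','t18',(182,160,222,190),18);shot(env,'side','s18',(215,245,255,290),13)
E
```

```text
30.75 0.03825777458193062 [-1.48 -6.2  -3.91] [-1.19  1.09 -0.47] {'c': array([16.8, -5. , 12.4]), 'pl': array([ -7. , 109.3,  -5.1]), 'fx': array([  37.5, -104.7,   27.7]), 'x': array([-0.201,  0.968, -0.148])}
[[-0.201  0.968 -0.148]
 [ 0.78   0.25   0.573]
 [ 0.592 -0.    -0.806]]
```

View pics/t18.png

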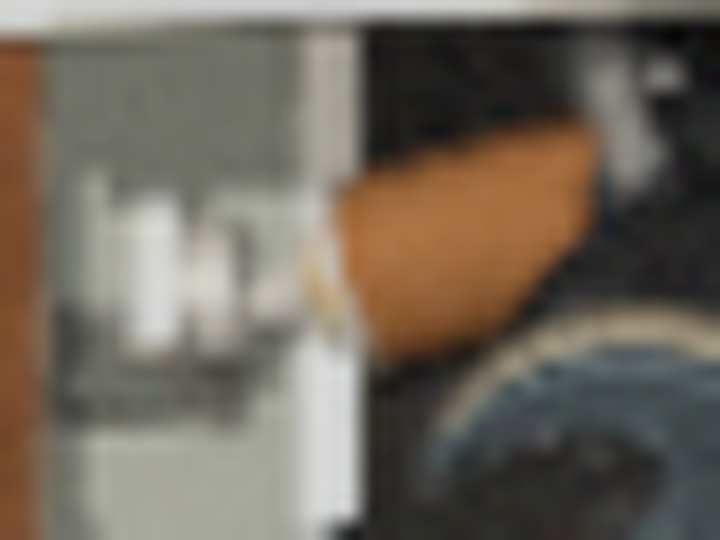

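View pics/s18.png

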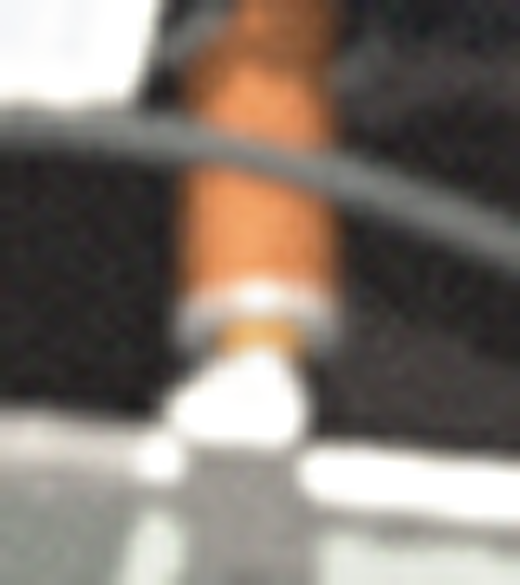

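Emit:
{"method": "play_rows", "body": {
  "commands": [30,-4,-1,0,0,30,-4,1,-1,0,30,0,2.4,-1.4,0,30,0,0,0,0,30,1.5,0.4,0,0,30,1.5,0.4,0,0,30,1,0.2,0,0,30,0,0,0,0]
}}

```text
time: 31.85
eef_pos: [0.6588, 0.2177, 0.0868]
ee_rot: [[-0.248, 0.767, 0.592], [0.957, 0.288, 0.029], [-0.148, 0.574, -0.805]]
force: [0.4, -2.9, -1.4]
width: 0.0382
```

```bash
cat >> m.py <<'E'
dF=np.array(s['force'])-[-.25,-.4,-2.9];Fy=-dF@H[:,1];print('tip y by spring',round(state(s)['pl'][1]-.97*max(0,(Fy/.97-1.5)/.5),1),'Fy',round(Fy,2), 'lat',(H.T@dF-Fy*-x/x[1]).round(1))
E
python3 m.py
```

```text
31.85 0.03816673531640945 [ 0.39 -2.93 -1.39] [-0.29  0.71 -0.18] {'c': array([19.3, -7.6, 17.5]), 'pl': array([ -4.4, 106.6,   0. ]), 'fx': array([  40.1, -107.4,   32.7]), 'x': array([-0.201,  0.968, -0.148])}
[[-0.201  0.968 -0.148]
 [ 0.78   0.25   0.574]
 [ 0.593  0.    -0.805]]
tip y by spring 104.4 Fy 2.56 lat [-0.   0.   1.1]
```

Emit:
{"method": "play_rows", "body": {
  "commands": [30,0,0.8,-1.2,0,30,0,0,0,0,30,0,0,0,0,30,1,0.2,0,0,30,1,0.3,0,0,30,0,0,0,0,30,0,0,0,0,30,0,0,0,0]
}}

```text
time: 32.85
eef_pos: [0.6586, 0.2198, 0.0881]
ee_rot: [[-0.248, 0.767, 0.592], [0.957, 0.288, 0.029], [-0.148, 0.574, -0.805]]
force: [-1.8, -1.6, -3.0]
width: 0.038
```

```bash
python3 m.py
```

```text
32.85 0.03803707493471776 [-1.76 -1.64 -2.96] [-0.27  0.82 -0.11] {'c': array([19.2, -5.5, 18.9]), 'pl': array([ -4.6, 108.7,   1.4]), 'fx': array([  39.9, -105.2,   34.1]), 'x': array([-0.201,  0.968, -0.148])}
[[-0.201  0.968 -0.148]
 [ 0.78   0.25   0.574]
 [ 0.593  0.    -0.805]]
tip y by spring 108.7 Fy 1.17 lat [-1.8  0.  -0.2]
```

Emit:
{"method": "play_rows", "body": {
  "commands": [30,2,0,0,0,30,2,0,0,0,30,2,0,0,0,30,2,0,0,0,30,2,0,0,0,30,1,0,0,0,30,0,0,0,0,30,0,0,0,0]
}}

```text
time: 33.85
eef_pos: [0.656, 0.23, 0.0866]
ee_rot: [[-0.248, 0.767, 0.592], [0.957, 0.287, 0.028], [-0.149, 0.574, -0.805]]
force: [2.0, -7.3, -1.5]
width: 0.0384
```

```bash
cat m.py > m2.py; cat >> m2.py <<'E'
# plan: pivot about T
def plan(T,d0,d1,a,n):
    T=np.array(T,float); x0=x; y0=H.T@R[:,1]
    Cs=H.T@(s['eef_pos']+R@OFF-R0)*1000
    prev=Cs;
    for i in range(1,n+1):
        th=np.radians(a*i/n); d=d0+(d1-d0)*i/n
        xi=np.cos(th)*x0+np.sin(th)*y0
        c=T-(118-d)*xi
        thp=np.radians(a*(i-1)/n)
        X=np.cos(thp)*x0+np.sin(thp)*y0;Y=-np.sin(thp)*x0+np.cos(thp)*y0;Z=H.T@R[:,2]
        dd=c-prev;print([30,round(dd@X,1),round(dd@Y,1),round(dd@Z,1),round(a/n,2)],'fx',(c-103*xi).round(1));prev=c
E
python3 - <<'E'
from m2 import *
plan((-5.1,107.5,1.4),11,18,14.5,12)
shot(env,'top','t19',(170,145,280,215),7);shot(env,'side','s19',(200,180,280,310),6)
E
```

```text
33.85 0.03836614474801327 [ 2.04 -7.29 -1.48] [-1.09  0.63 -0.71] {'c': array([17.1,  4.8, 17.3]), 'pl': array([ -6.6, 119.1,  -0.2]), 'fx': array([ 37.7, -94.9,  32.6]), 'x': array([-0.201,  0.968, -0.149])}
[[-0.201  0.968 -0.149]
 [ 0.78   0.25   0.574]
 [ 0.593 -0.001 -0.805]]
tip y by spring 108.0 Fy 7.0 lat [0.5 0.  0.3]
[30, np.float64(-0.2), np.float64(-3.0), np.float64(-0.4), 1.21] fx [ 33.5 -96.3  30. ]
[30, np.float64(0.6), np.float64(-2.2), np.float64(0.0), 1.21] fx [ 29.9 -96.7  27.3]
[30, np.float64(0.6), np.float64(-2.2), np.float64(-0.0), 1.21] fx [ 26.3 -97.   24.7]
[30, np.float64(0.6), np.float64(-2.2), np.float64(-0.0), 1.21] fx [ 22.8 -97.2  22.1]
[30, np.float64(0.6), np.float64(-2.2), np.float64(0.0), 1.21] fx [ 19.2 -97.4  19.5]
[30, np.float64(0.6), np.float64(-2.2), np.float64(-0.0), 1.21] fx [ 15.7 -97.4  16.9]
[30, np.float64(0.6), np.float64(-2.2), np.float64(-0.0), 1.21] fx [ 12.1 -97.3  14.3]
[30, np.float64(0.6), np.float64(-2.2), np.float64(0.0), 1.21] fx [  8.6 -97.1  11.7]
[30, np.float64(0.6), np.float64(-2.1), np.float64(-0.0), 1.21] fx [  5.1 -96.9   9.1]
[30, np.float64(0.6), np.float64(-2.1), np.float64(-0.0), 1.21] fx [  1.6 -96.5   6.5]
[30, np.float64(0.6), np.float64(-2.1), np.float64(-0.0), 1.21] fx [ -1.9 -96.    4. ]
[30, np.float64(0.6), np.float64(-2.1), np.float64(0.0), 1.21] fx [ -5.3 -95.5   1.4]
```

View pics/t19.png

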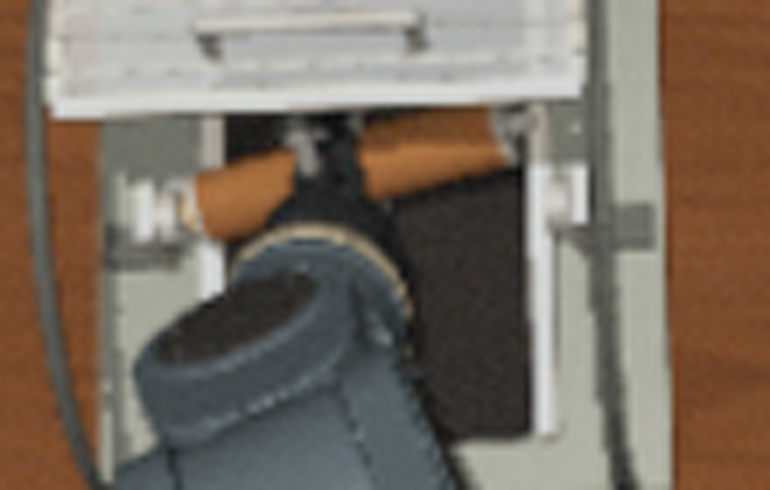

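View pics/s19.png

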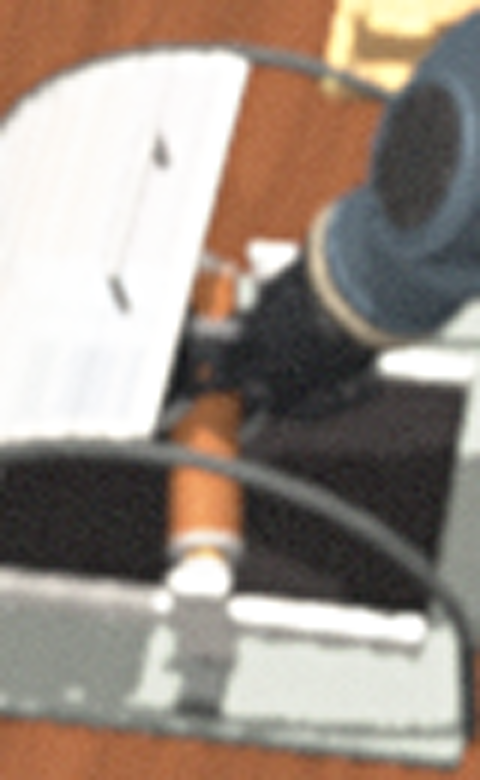

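Emit:
{"method": "play_rows", "body": {
  "commands": [30,1.2,-2.2,0,1.2,30,0.8,-2.2,0,1.2,30,0.8,-2.2,0,1.2,30,0.6,-2.2,0,1.2,30,0.6,-2.2,0,1.2,30,0.6,-2.2,0,1.2,30,0.6,-2.2,0,1.2,30,0,0,0,0]
}}

```text
time: 34.95
eef_pos: [0.6429, 0.2313, 0.077]
ee_rot: [[-0.132, 0.795, 0.592], [0.989, 0.144, 0.028], [-0.063, 0.59, -0.805]]
force: [0.7, -8.7, -1.4]
width: 0.0383
```

```bash
python3 - <<'E'
from m2 import *
plan((-5.1,107.5,1.4),16.5,18.5,6,5)
shot(env,'top','t20',(170,145,280,215),7);shot(env,'side','s20',(200,180,280,310),6)
E
```

```text
34.95 0.03826489593057049 [ 0.7  -8.75 -1.43] [-1.34  0.5  -1.07] {'c': array([4.1, 6.8, 7.7]), 'pl': array([ -5.8, 124.1,   0.2]), 'fx': array([ 12.7, -95.7,  14.2]), 'x': array([-0.084,  0.994, -0.063])}
[[-0.084  0.994 -0.063]
 [ 0.801  0.105  0.59 ]
 [ 0.593 -0.001 -0.805]]
tip y by spring 110.2 Fy 8.38 lat [-0.2  0.   0.9]
[30, np.float64(0.3), np.float64(-2.6), np.float64(-0.5), 1.2] fx [  8.5 -95.9  11.8]
[30, np.float64(0.4), np.float64(-2.1), np.float64(-0.0), 1.2] fx [  5.1 -95.8   9.2]
[30, np.float64(0.4), np.float64(-2.1), np.float64(-0.0), 1.2] fx [  1.7 -95.6   6.7]
[30, np.float64(0.4), np.float64(-2.1), np.float64(0.0), 1.2] fx [ -1.8 -95.4   4.2]
[30, np.float64(0.4), np.float64(-2.1), np.float64(-0.0), 1.2] fx [ -5.2 -95.    1.6]
```

View pics/t20.png

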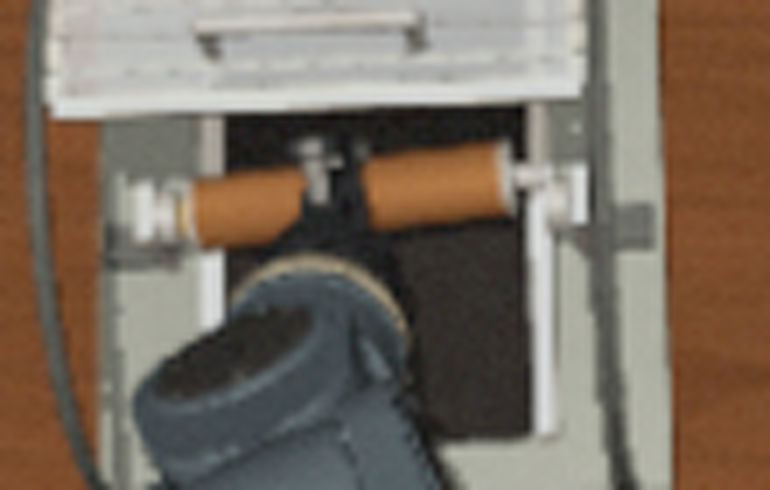

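View pics/s20.png

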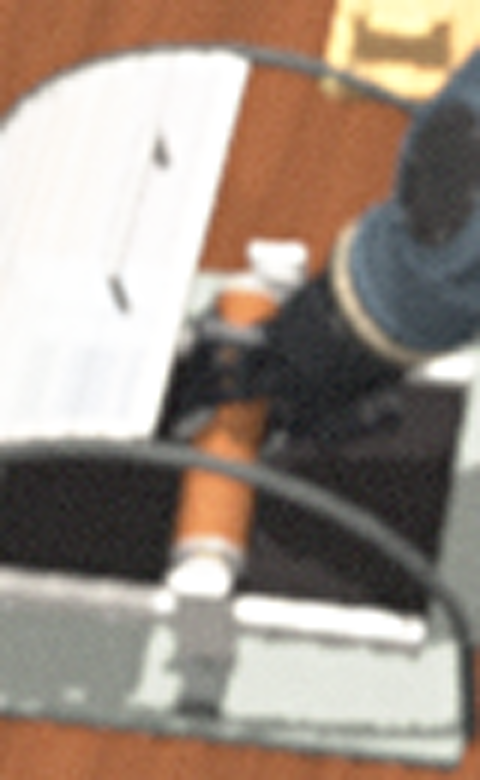

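Emit:
{"method": "play_rows", "body": {
  "commands": [30,1.5,0,0,0,30,1.3,-2.1,0,1.2,30,0.5,-2.1,0,1.2,30,0,0,0,0,30,0,0,0,0,30,0,0,0,0,30,0,0,0,0,30,0,0,0,0]
}}

```text
time: 36.05
eef_pos: [0.6392, 0.2337, 0.0743]
ee_rot: [[-0.099, 0.8, 0.592], [0.994, 0.103, 0.027], [-0.039, 0.592, -0.805]]
force: [1.8, -9.7, -0.4]
width: 0.0383
```

```bash
python3 - <<'E'
from m2 import *
shot(env,'top','t21',(182,155,262,195),10);shot(env,'side','s21',(200,200,280,290),8)
for p in((0,-100,0),(0,-100,15),(0,-108,15),(0,-95,0),(0,100,0)):
    w=R0+H@(np.array(p)/1000);print(p,((proj('top',w)-[182,155]+.45)*10).round(),((proj('side',w)-[200,200]+.44)*8).round())
E
```

```text
36.05 0.03827638411911873 [ 1.79 -9.71 -0.45] [-1.57  0.45 -1.17] {'c': array([0.5, 9.4, 5. ]), 'pl': array([ -5.4, 127.1,   0.4]), 'fx': array([  5.6, -93.4,   9. ]), 'x': array([-0.05 ,  0.998, -0.039])}
[[-0.05   0.998 -0.039]
 [ 0.804  0.063  0.592]
 [ 0.593 -0.002 -0.805]]
tip y by spring 111.2 Fy 9.4 lat [1.1 0.  2.1]
(0, -100, 0) [667. 189.] [364. 229.]
(0, -100, 15) [664. 180.] [361. 209.]
(0, -108, 15) [685. 179.] [365. 195.]
(0, -95, 0) [654. 190.] [362. 238.]
(0, 100, 0) [140. 210.] [274. 604.]
```

View pics/t21.png

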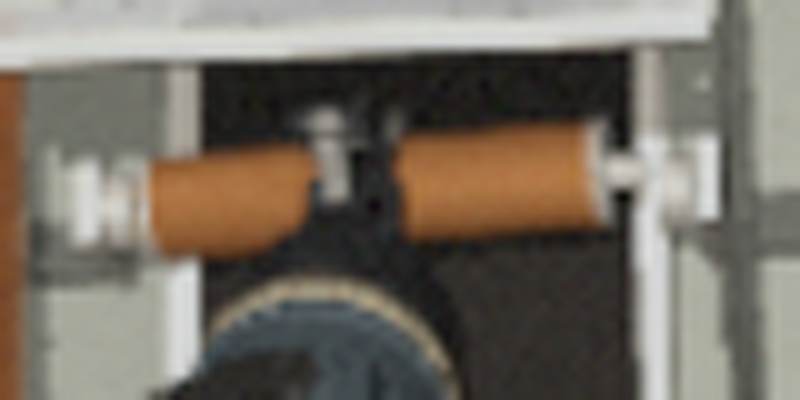

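View pics/s21.png

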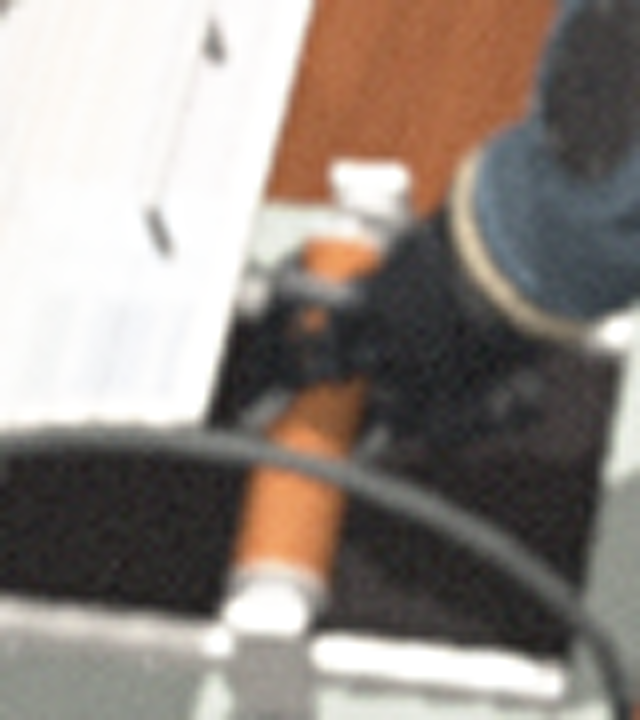

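Emit:
{"method": "play_rows", "body": {
  "commands": [30,0.3,-1.8,-0.5,1.2,30,0,0,0,0,30,0,0,0,0,30,0,0,0,0,30,0,0,0,0,30,0,0,0,0,30,0,0,0,0,30,0,0,0,0]
}}

```text
time: 37.15
eef_pos: [0.6373, 0.2338, 0.0735]
ee_rot: [[-0.082, 0.802, 0.592], [0.996, 0.082, 0.027], [-0.027, 0.592, -0.805]]
force: [1.8, -10.2, -1.6]
width: 0.0384
```

```bash
python3 - <<'E'
from m2 import *
shot(env,'top','t22',(237,160,267,185),20);shot(env,'side','s22',(225,205,265,245),14)
E
```

```text
37.15 0.03838491859335288 [  1.8  -10.25  -1.61] [-1.64  0.55 -1.27] {'c': array([-1.4,  9.5,  4.2]), 'pl': array([ -5.3, 127.4,   1. ]), 'fx': array([  2. , -93.4,   7. ]), 'x': array([-0.033,  0.999, -0.027])}
[[-0.033  0.999 -0.027]
 [ 0.805  0.043  0.592]
 [ 0.593 -0.002 -0.805]]
tip y by spring 110.4 Fy 9.93 lat [1.2 0.  1. ]
```

View pics/t22.png

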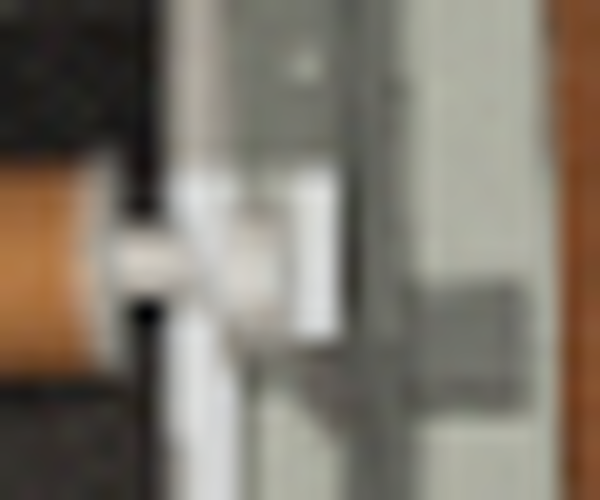

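View pics/s22.png

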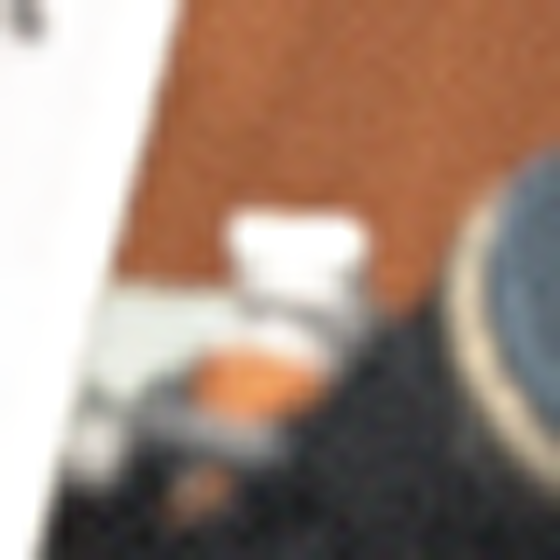

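Emit:
{"method": "play_rows", "body": {
  "commands": [30,0.3,-1.1,-0.3,0.6,30,0,0,0,0,30,-2,0,0,0,30,-2,0,0,0,30,-2,0,0,0,30,-2,0,0,0,30,0,0,0,0,30,0,0,0,0]
}}

```text
time: 38.25
eef_pos: [0.6367, 0.2266, 0.0731]
ee_rot: [[-0.074, 0.803, 0.592], [0.997, 0.072, 0.028], [-0.02, 0.592, -0.806]]
force: [2.2, -6.5, -4.0]
width: 0.0384
```

```bash
python3 m.py
```

```text
38.25 0.03837963231158473 [ 2.18 -6.52 -4.02] [-0.85  0.73 -0.86] {'c': array([-2.3,  2.4,  3.9]), 'pl': array([ -5.3, 120.3,   1.5]), 'fx': array([   0.3, -100.6,    5.9]), 'x': array([-0.026,  0.999, -0.02 ])}
[[-0.026  0.999 -0.02 ]
 [ 0.805  0.032  0.592]
 [ 0.593 -0.001 -0.806]]
tip y by spring 110.7 Fy 6.23 lat [ 2.   0.  -1.2]
```

Emit:
{"method": "play_rows", "body": {
  "commands": [30,-1,0,0,0,30,-1,0,0,0,30,-1,0,0,0,30,-1,0,0,0,30,0,0,0,0,30,0,0,0,0,30,0,0,0,0,30,0,0,0,0]
}}

```text
time: 39.25
eef_pos: [0.6365, 0.222, 0.0726]
ee_rot: [[-0.074, 0.803, 0.591], [0.997, 0.072, 0.027], [-0.02, 0.591, -0.806]]
force: [1.8, -6.4, -9.5]
width: 0.0381
```

```bash
python3 - <<'E'
from m import *
shot(env,'top','t23',(182,155,262,195),10);shot(env,'side','s23',(200,200,280,290),8)
E
```

```text
39.25 0.038078268064927055 [ 1.77 -6.45 -9.49] [-0.66  1.23 -0.99] {'c': array([-2.7, -2.2,  3.3]), 'pl': array([ -5.7, 115.7,   0.9]), 'fx': array([-1.000e-01, -1.051e+02,  5.400e+00]), 'x': array([-0.025,  0.999, -0.02 ])}
[[-0.025  0.999 -0.02 ]
 [ 0.806  0.032  0.591]
 [ 0.592 -0.002 -0.806]]
tip y by spring 106.3 Fy 6.14 lat [ 1.6  0.  -6.7]
```

View pics/t23.png

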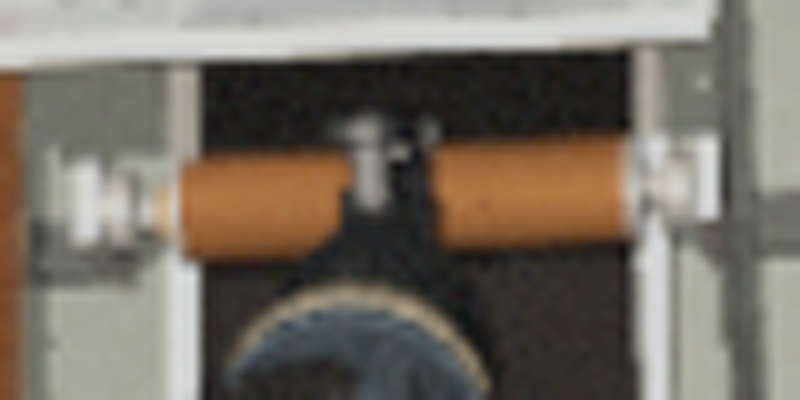

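View pics/s23.png

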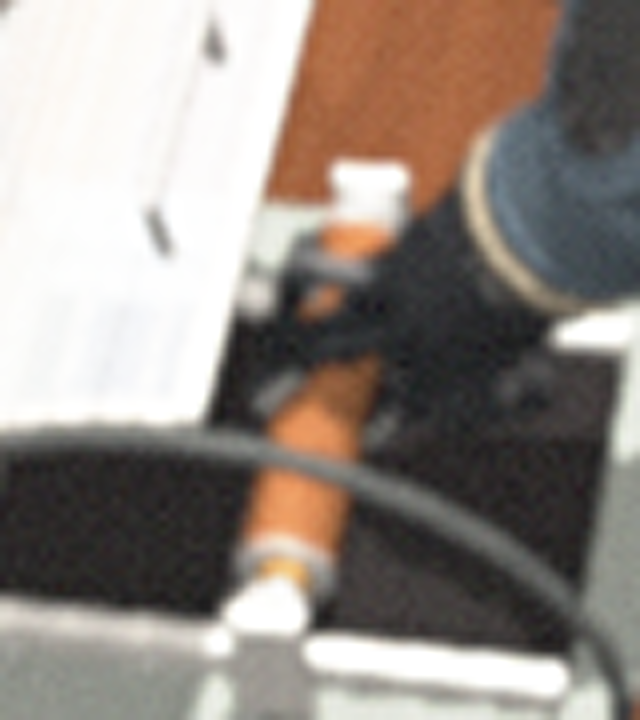

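Emit:
{"method": "play_rows", "body": {
  "commands": [30,0,-0.6,0.8,0,30,0,-0.3,0.4,0,30,-1,0,0,0,30,-1,0,0,0,30,-1,0,0,0,30,0,0,0,0,30,0,0,0,0,30,0,0,0,0]
}}

```text
time: 40.35
eef_pos: [0.6374, 0.2203, 0.0722]
ee_rot: [[-0.076, 0.802, 0.592], [0.997, 0.072, 0.03], [-0.019, 0.593, -0.805]]
force: [-0.0, 1.6, -2.1]
width: 0.0383
```

```bash
python3 m.py
```

```text
40.35 0.03834123604339506 [-0.04  1.6  -2.08] [0.5  0.78 0.07] {'c': array([-2. , -4. ,  2.9]), 'pl': array([ -5.1, 114. ,   0.7]), 'fx': array([   0.8, -106.9,    4.8]), 'x': array([-0.027,  0.999, -0.019])}
[[-0.027  0.999 -0.019]
 [ 0.805  0.033  0.593]
 [ 0.593  0.001 -0.805]]
tip y by spring 114.0 Fy -1.98 lat [0.4 0.  0.9]
```

Emit:
{"method": "play_rows", "body": {
  "commands": [42,0,0,0,0,46,0,0,0,0,52,0,0,0,0,56,0,0,0,0,56,0,0,0,0,56,0,0,0,0,56,0,0,0,0,56,0,0,0,0]
}}

```text
time: 41.35
eef_pos: [0.6373, 0.22, 0.072]
ee_rot: [[-0.075, 0.802, 0.592], [0.997, 0.072, 0.029], [-0.019, 0.592, -0.805]]
force: [0.1, -0.1, 0.2]
width: 0.0562
```

```bash
python3 - <<'E'
from m import *
shot(env,'top','t24',(182,155,262,195),10);shot(env,'side','s24',(200,200,280,290),8)
E
```

```text
41.35 0.05621511091791552 [ 0.14 -0.14  0.16] [-0.01  0.5   0.06] {'c': array([-2.1, -4.3,  2.7]), 'pl': array([ -5.2, 113.6,   0.4]), 'fx': array([   0.6, -107.3,    4.7]), 'x': array([-0.026,  0.999, -0.019])}
[[-0.026  0.999 -0.019]
 [ 0.805  0.033  0.592]
 [ 0.593  0.    -0.805]]
tip y by spring 113.6 Fy -0.24 lat [0.4 0.  3.1]
```

View pics/t24.png

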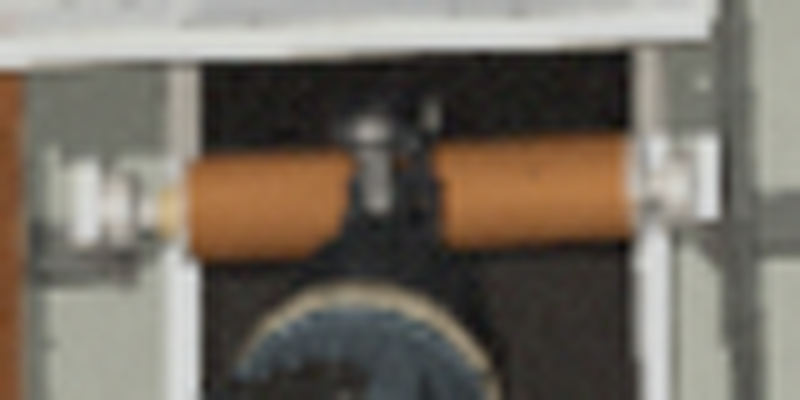

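View pics/s24.png

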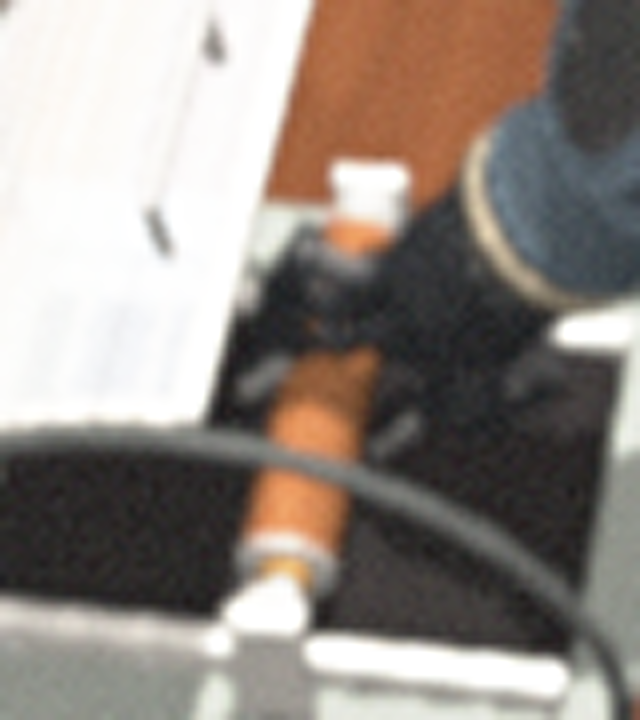

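Emit:
{"method": "play_rows", "body": {
  "commands": [60,0,0,-10,0,60,0,0,-20,0,60,0,0,-30,0,60,0,0,-40,0,60,0,0,-40,0,60,0,-10,-40,0,60,0,-10,-40,0,60,0,0,0,0]
}}

```text
time: 42.45
eef_pos: [0.4903, 0.2127, 0.2404]
ee_rot: [[-0.076, 0.8, 0.595], [0.997, 0.071, 0.032], [-0.017, 0.596, -0.803]]
force: [0.5, 0.2, 0.9]
width: 0.0603
```

```bash
python3 - <<'E'
from m import *
shot(env,'top','t25',(182,155,262,195),10);shot(env,'side','s25',(170,150,280,300),5)
shot(env,'top','t26');shot(env,'side','s26')
E
```

```text
42.45 0.060305618559895705 [0.46 0.21 0.86] [ 0.03  0.49 -0.01] {'c': array([-149.3,   -4.5,  171. ]), 'pl': array([-152.6,  113.5,  169. ]), 'fx': array([-146.5, -107.4,  172.8]), 'x': array([-0.028,  0.999, -0.017])}
[[-0.028  0.999 -0.017]
 [ 0.803  0.032  0.596]
 [ 0.596  0.003 -0.803]]
tip y by spring 113.5 Fy -0.57 lat [0.8 0.  3.8]
```

View pics/t25.png

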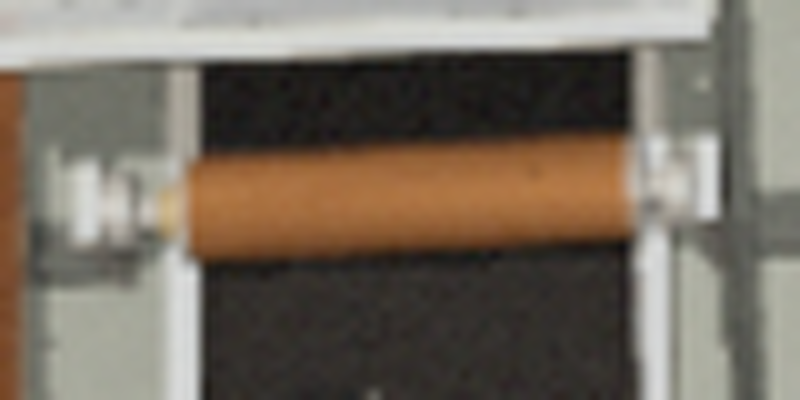

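View pics/s25.png

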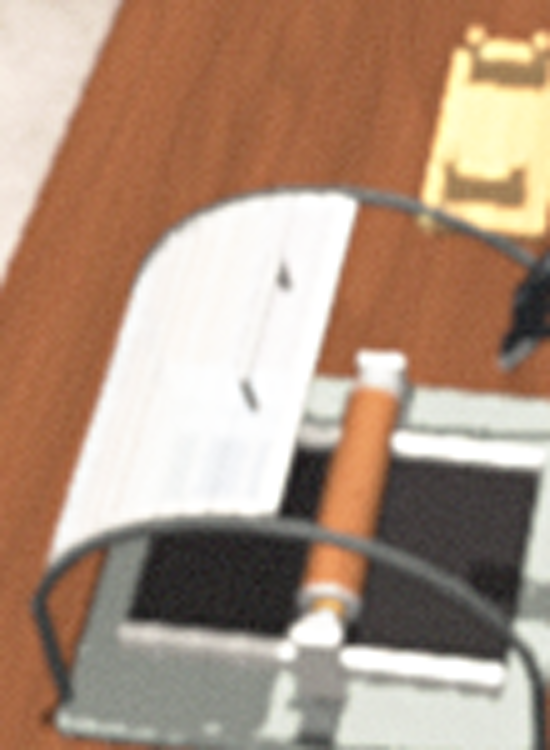

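View pics/t26.png

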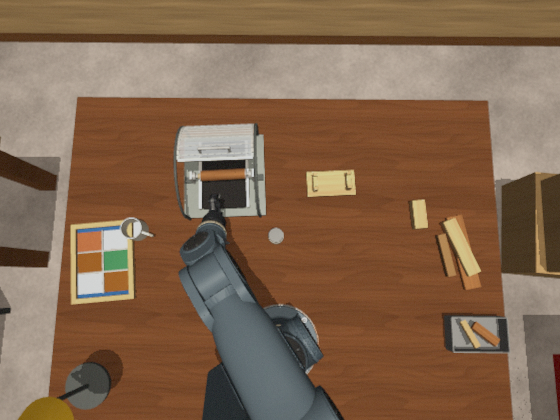

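```bash
python3 - <<'E'
from rig import env
print(env.job_done())
E
```

```text
the job is handed in; nothing more can be done
None
```

I raised the shutter by its handle until it rested on the open stop. I then seated the roller between the end cups, spring end in the left cup, let go and backed away. I handed the job in at about 42 s of the 64 s allowed. The hand-in gives no verdict, so the checks below are all I have.

**How it was done**
- **Leaning the tool:** The move commands cannot tilt the tool. I got the 36° lean by pushing the arm upward against a joint limit.
- **Fitting the roller:** I put the spring pin into the left cup at an angle, pressed it in about 18 mm, swung the other end into line and let it spring into the right cup.

**Last checks**
- **Roller seated:** After release, the gap between roller body and cup mouth was about 17 mm on the left and 8 mm on the right. Fully seated would be 17 and 7 mm. The force reading showed the gripper carried none of the roller's weight.
- **Shutter:** It was still open in the last pictures.
- **Other objects:** The jar, mug and wooden block are at the same pixel positions as at the start.

**What went wrong or disagreed**
- The first approach brushed the right cheek with the roller, and then one finger touched the feed bed, both under 10 N. I withdrew and came in with the roller tilted the other way.
- The spring pin stood on the left cup's rim several times before it dropped in. The position I computed for its tip was about 4–5 mm off, and the side camera disagreed with the top camera by 1–2 pixels, so I finished by force readings and by the pin's position relative to the cup.

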